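Pack, set and switch the air clamp bay

ROBOT

A 6-joint arm with a two-finger parallel gripper is mounted at the origin on the work surface; the furniture and walls round the work are solid. World frame = base frame: x ahead of the robot, y to its left, z up, the work surface at z = 0. Lengths are in m, angles in rad, forces in N, time in s.
With the tool pointing down it reaches from about 0.4 to 0.825 m from the base axis. Payload 7 kg.
Tool frame: the origin (TCP) lies on the centre line of the jaws, within the pads' length; the fingertips stand tip_reach ahead of it and the grasp point (between the pads) is the TCP (tip_reach is the distance from the TCP to the fingertips, in m); z points along the fingers, y is the line along which they close (so a half turn about z gives the same grasp; the last joint's range is limited). The gripper opens to 88 mm and grips with 3 to 60 N. Pads are 19 mm wide; open, the fingers measure 130 mm over their backs; the gripper's body (78 mm by 193 mm) begins 47 mm behind the grasp point.
Start: joints at [1.628, 0.359, 0.012, 0, -1.224, -0.288], TCP at [0.154, 0.657, 0.246] pointing down, gripper open.
Joint ranges: [-3.07, 3.07], [-1.43, 2.12], [-1.02, 1.25], [-3.03, 1.67], [-3.05, -0], [-3.03, 3.03]. Speed limits (rad/s): [2.39, 2.39, 3.01, 3.14, 3.14, 3.14].

INTERFACE

Orientations are given as [roll, pitch, yaw] about the fixed x, y, z axes, in that order (R = Rz(yaw) Ry(pitch) Rx(roll)).
In Python, from station import get_state, grab_frame, calibration, job_done, find_in, mark_of, tip_reach gives the robot as it stands.
- The arm moves only by the shell command python3 -m handwheel 'ROWS' [OPENING] [FORCE]. ROWS is JSON, a list of rows, each an object with "delta_pos": the shift along the world's x, y, z in units of 30 mm (1.0 is 30 mm), a list of three; "dr": the turn, a rotation vector about the world's x, y, z in degrees, a list of three. In form: [{"delta_pos": [tx, ty, tz], "dr": [rx, ry, rz]}, ...]. A call has 1 to 10 rows; each row shifts and turns the commanded pose from where the row before left it; what a row does not reach is not made up. A row lasts 1/10 s, in which the tool goes at most 50 mm and 8.59 degrees, less where a joint would pass 70% of its speed; a pose out of reach is approached as far as the arm can. A call is refused whole if a number of a shift passes 1 or a number of a turn 8.59, either way. A call with a gripper value outside its range is refused whole. OPENING is the closure, from -1 (fully open) to 1 (shut), set as the call begins (- or left out, the last holds). The fingers move at their own pace and stop on an object; FORCE is the grip in N (left out, the last holds). Time passes only in rows, so rows that do not move let the fingers close. It gives the time, the measured TCP pose, the force, the opening and the grip force at its end, in the units of the state.
- get_state(): the state, without advancing time (a new reading comes with each control period).
- grab_frame(name): name is "scene" or "top" or "wrist"; returns the picture (420x560x3 uint8, red, green, blue); there is no depth.
- calibration(name): a dict with "fx", "fy", "cx", "cy" (pixels), "extrinsics" (4x4, takes a point from world to camera coordinates). Camera axes: x right, y down, z forward; pixel columns grow to the right and rows downward; lengths in m; the calibration is good to about 2 mm. A picture is of the moment at which its call begins: read the wrist's pose just before it. calibration takes no time and is no camera call; for the wrist camera it gives the pose at the moment of the call.
- job_done(): hands the job in; it is judged then, once.
Trained networks look in the newest picture that a camera, given by its name, has taken for a name from the list of things; names that differ only in an ending like _2 or _b are one class to them, and where a whole thing is asked for, a point or a joint stands for the part that bears it (a point fixed in the world has none). Each returns a list of dicts, best first, with "conf" (0 to 1); they miss things now and then, are a little off and sometimes report something else, mostly with a low value. They report only what shows in the picture. A call takes as long as a camera call. They do not tell look-alikes from the thing itself.
- find_in(camera, query): "location" ([column, row] in pixels, amid what is visible of it).
- mark_of(camera, query): "location" ([column, row] in pixels: a listed point, or the origin of a listed thing).
The state is a dict: "t": time; "q": joint angles; "qd": joint speeds; "joint_efforts": joint torques, N m; "eef_pos": TCP position; "ee_rot": TCP orientation; "force": force on the tool from outside, world axes, zero at the start; "moment": the same for the moment, N m; "width": finger opening in m; "gripper_force": force on a finger pad.
Only numpy, scipy, OpenCV 4.12 (cv2) and the standard library are available. Lean on these libraries where they do the work, as an engineer would, in place of code of your own. Each camera call takes 0.05 s, during which the arm holds its last target. There are 200 camera calls.

TASK

Stand all the drawer-pull blanks side by side in the clamp bay, flat on the bed and with their 56 mm length straight across it (middles within about 1 cm of the bed's centre line), and pack out the rest of the gap with those packers whose thicknesses fill it snugly, leaving only a few millimetres of play. Then turn the pressure dial until its pointer stands at the brass tab (leave the tab where it is), and after that take the flat screwdriver and turn the slotted selector its full quarter turn clockwise to clamped; only the driver may turn it, not the fingers. Last, put the driver back upright in its stand; do not disturb the other things lying about, and leave spare packers anywhere outside the bay.

Things in the scene. Friction and masses are not known exactly. Their poses are not given: they have to be found in the camera images.
- bay_bed (a point): The clamp bay: a low dark steel bed plate with an upright aluminium cheek at each end, bolted down. This point is the middle of the bed's upper face, 10 mm above the bench. The gap between the cheeks is 146 mm, along this frame's y; the cheeks are 18 mm thick (y), 58 mm wide (x) and stand 28 mm above the bed; the bed plate is 70 mm wide (x), open along both long sides. Fixed. A small grey air fitting sits behind the -y cheek. z is up.
- dial_pointer (a point): The clamp-pressure dial on the left half of a fixed grey control box (110 x 200 x 40 mm, its top 40 mm above the bench): a black knob whose bar grip is 22 mm wide, 54 mm long and 30 mm tall (from 8 to 38 mm above the box top), on a round skirt of radius 30 mm. This point lies on its axis, half-way up the bar (23 mm above the box top). Its x axis runs along the bar towards the end with the white pointer line; z up.
- dial (a joint): Dial angle, rad: 0 with the pointer towards the box's left side, growing clockwise seen from above, stops at 0 and 2.6. It stays where it is left (friction about 0.05 N m).
- marker_tab (a point): Brass set-point tab at the rim of the dial's scale, 45 mm from the dial's axis: it shows the wanted pressure. This point is the tab's middle; its x axis points outward from the dial's axis. The pointer is on the mark when its x axis and the tab's agree.
- marker (a joint): Angle of the brass set-point tab, rad, counted just like the dial's: the dial is right when both joint values are equal. It is not to be turned.
- slot_mouth (a point): The slotted selector on the right half of the same box, 95 mm from the dial: a brass drum of 36 mm diameter inside a fixed steel collar (inside diameter 40, outside 54 mm, rim 12 mm above the box top). This point is the middle of the slot, level with the top of the drum (10 mm above the box top); x runs along the slot, z up. The slot is 6 mm wide, 34 mm long and 9 mm deep with a flat floor.
- selector (a joint): Selector angle, rad: near 0 released (slot pointing left-right across the box), pi/2 clamped (slot pointing front-back), turning clockwise seen from above, with a stop at each end; friction about 0.05 N m, stays where it is left. A blade in the slot has a little play, so it must turn a few degrees farther than the drum.
- driver: Flat screwdriver standing tip down in its stand. Origin at the middle of the blade's tip; z along the tool towards the handle; x along the blade's 16 mm width. Blade 16 x 3 mm, shank 10 mm in diameter, a 36 mm round steel collar from 55 to 61 mm above the tip, then a square black handle 26 x 26 mm with its flats square to x and y, from 61 to 141 mm above the tip (145 with its end cap). About 0.12 kg.
- driver_handle (a point): The point on the driver's axis 110 mm above its tip, in the handle: a good place to grip. Same axes as the driver.
- driver_tip (a point): Middle of the tip of the driver's blade. Same axes as the driver.
- stand_hole (a point): Driver stand: a fixed dark wooden block 64 x 64 x 60 mm with a round through hole 23 mm in diameter. This point is the middle of the hole, level with the block's top, 60 mm above the bench. The driver hangs with its collar resting on the top, the tip 5 mm above the bench.
- pull_1_mid (a point): Drawer-pull blank (one to three of them are there; None if absent): a light wooden block 56 mm (x) by 40 mm (y) by 30 mm (z) with a turned round knob of 30 mm diameter on top, 52 mm tall in all. This point is the centre of the block, 15 mm above its underside; z up. Its 40 mm side lies along the gap in the bay.
- pull_2_mid (a point): Drawer-pull blank (one to three of them are there; None if absent): a light wooden block 56 mm (x) by 40 mm (y) by 30 mm (z) with a turned round knob of 30 mm diameter on top, 52 mm tall in all. This point is the centre of the block, 15 mm above its underside; z up. Its 40 mm side lies along the gap in the bay.
- pull_3_mid (a point): Drawer-pull blank (one to three of them are there; None if absent): a light wooden block 56 mm (x) by 40 mm (y) by 30 mm (z) with a turned round knob of 30 mm diameter on top, 52 mm tall in all. This point is the centre of the block, 15 mm above its underside; z up. Its 40 mm side lies along the gap in the bay.
- packer_20_mid (a point): Plain wooden packer without a knob, 56 mm (x) by 20 mm (y, its thickness) by 30 mm high (z). This point is its centre, 15 mm above its underside; z up.
- packer_40_mid (a point): Plain wooden packer without a knob, 56 mm (x) by 40 mm (y, its thickness) by 30 mm high (z). This point is its centre, 15 mm above its underside; z up.
- packer_60_mid (a point): Plain wooden packer without a knob, 56 mm (x) by 60 mm (y, its thickness) by 30 mm high (z). This point is its centre, 15 mm above its underside; z up.
- tape: Yellow pocket tape measure, left on the bench; leave it alone. Origin at the centre of its underside.
- pencil: Red carpenter's pencil, left on the bench; leave it alone. Origin at the centre of its underside.
- jar: Clear jar of screws, left on the bench; leave it alone. Origin at the centre of its underside.
- masking: Roll of masking tape, left on the bench; leave it alone. Origin at the centre of its underside.
Things that resemble listed ones, but are neither listed nor needed, are in the scene too. Leave any red look-alike of the part that bears pull_3_mid alone.

How it is judged:
On the way, in this order (a step that is already met when the one before it is completed fails the run):
1. all blanks are in the bay and packers fill the rest of the gap (x of pull_1_mid in the frame of bay_bed between -0.014 and 0.014 m and y of pull_1_mid in the frame of bay_bed between -0.072 and 0.072 m and z of each of pull_1_mid, pull_2_mid, pull_3_mid in the frame of bay_bed below 0.019 m and x of pull_2_mid in the frame of bay_bed between -0.014 and 0.014 m and y of pull_2_mid in the frame of bay_bed between -0.072 and 0.072 m and x of pull_3_mid in the frame of bay_bed between -0.014 and 0.014 m and y of pull_3_mid in the frame of bay_bed between -0.072 and 0.072 m and ((x of packer_20_mid in the frame of bay_bed between -0.014 and 0.014 m and y of packer_20_mid in the frame of bay_bed between -0.072 and 0.072 m and z of packer_20_mid in the frame of bay_bed below 0.019 m) or (x of packer_40_mid in the frame of bay_bed between -0.014 and 0.014 m and y of packer_40_mid in the frame of bay_bed between -0.072 and 0.072 m and z of packer_40_mid in the frame of bay_bed below 0.019 m) or (x of packer_60_mid in the frame of bay_bed between -0.014 and 0.014 m and y of packer_60_mid in the frame of bay_bed between -0.072 and 0.072 m and z of packer_60_mid in the frame of bay_bed below 0.019 m)) and (height (world z) of pull_1_mid below 9 m or (x of packer_60_mid in the frame of bay_bed between -0.014 and 0.014 m and y of packer_60_mid in the frame of bay_bed between -0.072 and 0.072 m and z of packer_60_mid in the frame of bay_bed below 0.019 m) or (x of packer_20_mid in the frame of bay_bed between -0.014 and 0.014 m and y of packer_20_mid in the frame of bay_bed between -0.072 and 0.072 m and z of each of packer_20_mid, packer_40_mid in the frame of bay_bed below 0.019 m and x of packer_40_mid in the frame of bay_bed between -0.014 and 0.014 m and y of packer_40_mid in the frame of bay_bed between -0.072 and 0.072 m)) and (height (world z) of pull_2_mid below 9 m or (x of packer_60_mid in the frame of bay_bed between -0.014 and 0.014 m and y of packer_60_mid in the frame of bay_bed between -0.072 and 0.072 m and z of packer_60_mid in the frame of bay_bed below 0.019 m) or (x of packer_20_mid in the frame of bay_bed between -0.014 and 0.014 m and y of packer_20_mid in the frame of bay_bed between -0.072 and 0.072 m and z of each of packer_20_mid, packer_40_mid in the frame of bay_bed below 0.019 m and x of packer_40_mid in the frame of bay_bed between -0.014 and 0.014 m and y of packer_40_mid in the frame of bay_bed between -0.072 and 0.072 m)) and (height (world z) of pull_3_mid below 9 m or (x of packer_60_mid in the frame of bay_bed between -0.014 and 0.014 m and y of packer_60_mid in the frame of bay_bed between -0.072 and 0.072 m and z of packer_60_mid in the frame of bay_bed below 0.019 m) or (x of packer_20_mid in the frame of bay_bed between -0.014 and 0.014 m and y of packer_20_mid in the frame of bay_bed between -0.072 and 0.072 m and z of each of packer_20_mid, packer_40_mid in the frame of bay_bed below 0.019 m and x of packer_40_mid in the frame of bay_bed between -0.014 and 0.014 m and y of packer_40_mid in the frame of bay_bed between -0.072 and 0.072 m)) and (height (world z) of any of pull_1_mid, pull_2_mid below 9 m or (x of packer_40_mid in the frame of bay_bed between -0.014 and 0.014 m and y of packer_40_mid in the frame of bay_bed between -0.072 and 0.072 m and z of each of packer_40_mid, packer_60_mid in the frame of bay_bed below 0.019 m and x of packer_60_mid in the frame of bay_bed between -0.014 and 0.014 m and y of packer_60_mid in the frame of bay_bed between -0.072 and 0.072 m)) and (height (world z) of any of pull_1_mid, pull_3_mid below 9 m or (x of packer_40_mid in the frame of bay_bed between -0.014 and 0.014 m and y of packer_40_mid in the frame of bay_bed between -0.072 and 0.072 m and z of each of packer_40_mid, packer_60_mid in the frame of bay_bed below 0.019 m and x of packer_60_mid in the frame of bay_bed between -0.014 and 0.014 m and y of packer_60_mid in the frame of bay_bed between -0.072 and 0.072 m)) and (height (world z) of any of pull_2_mid, pull_3_mid below 9 m or (x of packer_40_mid in the frame of bay_bed between -0.014 and 0.014 m and y of packer_40_mid in the frame of bay_bed between -0.072 and 0.072 m and z of each of packer_40_mid, packer_60_mid in the frame of bay_bed below 0.019 m and x of packer_60_mid in the frame of bay_bed between -0.014 and 0.014 m and y of packer_60_mid in the frame of bay_bed between -0.072 and 0.072 m))), for 0.2 s.
2. the dial's pointer stands at the brass tab (angle between the x axis of dial_pointer and the x axis of marker_tab, either way round below 0.12 rad), for 0.2 s.
3. the selector has been turned to clamped (value of joint selector above 1.4 rad), for 0.2 s.
At the end, for the whole second after the job is handed in: All blanks and packers totalling 140 mm stand flat in the bay, middles within 14 mm of its centre line; the dial is within 0.12 rad of the tab; the selector is past 1.40 rad; the driver hangs at rest in its stand (tip within 8 mm of the hole axis, tilt under 0.1 rad) (all of step 1 and angle between the x axis of dial_pointer and the x axis of marker_tab, either way round below 0.12 rad and value of joint selector above 1.4 rad and horizontal distance between driver_tip and stand_hole below 0.008 m and angle between driver's own z axis and vertical below 0.1 rad and height (world z) of driver_tip below 0.01 m and linear speed of driver below 0.02 m/s); the robot touches nothing.
It fails at once if the brass tab is moved instead of the dial (distance of marker_tab from where it was at the start of the episode above 0.006 m).
It fails at once if the selector is pushed with the fingers instead of the driver (contact force between the fingers and selector above 1 N).
It fails at once if a bystander is moved more than 5 cm (distance of any of tape, pencil, jar, masking from where it was at the start of the episode above 0.05 m).
Of pull_1, pull_2, pull_3 only 1 to 3 are there at a start; the rules pass over those that are not, and their reading is None.
At some moment in a run one of pull_1, pull_2, pull_3 may be knocked a few centimetres aside while the robot is not near it.
It also fails if it takes over 210 s, if anything falls off the work surface, if the arm or the gripper's body presses on something with over 40 N, if the wrist force passes 120 N, or if a joint passes its speed limit or range.

## Working session

There is one attempt and no reset: what is moved stays moved. The work goes in short steps, Python scripts to look and compute and a shell command to move; the robot and the scene stay as the last step left them, time stands still between calls to the robot, and variables do not carry over. Pictures are saved under pics/ and viewed, at most 17 in all, crops included, and the job is handed in when it is done.

```bash
ls; mkdir -p pics
cat > h.py <<'E'
import numpy as np, cv2
from station import *
def pt(cam,px,z):
    c=calibration(cam);E=np.array(c["extrinsics"]);R,t=E[:3,:3],E[:3,3]
    d=R.T@np.array([(px[0]-c["cx"])/c["fx"],(px[1]-c["cy"])/c["fy"],1]);o=-R.T@t
    return o+d*(z-o[2])/d[2]
def proj(cam,p):
    c=calibration(cam);E=np.array(c["extrinsics"]);q=E[:3,:3]@np.array(p)+E[:3,3]
    return np.array([c["fx"]*q[0]/q[2]+c["cx"],c["fy"]*q[1]/q[2]+c["cy"]])
def save(cam,name,box=None,s=1):
    f=grab_frame(cam)
    g=f if box is None else f[box[1]:box[3],box[0]:box[2]]
    cv2.imwrite(f"pics/{name}.png",cv2.resize(g[:,:,::-1],None,fx=s,fy=s,interpolation=cv2.INTER_CUBIC)); return f
E
python3 - <<'E'
from h import *
a=save("top","top0");b=save("scene","scene0")
cv2.imwrite("pics/both.png",np.hstack([a,b])[:,:,::-1])
print(get_state(),tip_reach)
for c in("top","scene"):
    k=calibration(c);E=np.array(k["extrinsics"]);print(c,k["fx"],-E[:3,:3].T@E[:3,3],E[2,:3])
H=dict(bay_bed=.01,dial_pointer=.063,marker_tab=.045,slot_mouth=.05,driver_handle=.115,stand_hole=.06,pull_1_mid=.015,packer_20_mid=.015,packer_40_mid=.015,packer_60_mid=.015,tape=0,pencil=0,jar=0,masking=0)
for n,z in H.items():
    for d in mark_of("top",n): print(n,round(d["conf"],2),np.round(d["location"]),np.round(pt("top",d["location"],z),3))
E
```

```text
pics
{'t': 0.1, 'q': array([ 1.62809534e+00,  3.59313464e-01,  1.11706509e-02, -2.99073792e-04,
       -1.22411687e+00, -2.88108107e-01]), 'qd': array([ 1.12777526e-03, -1.16555333e-03, -5.91989020e-05,  1.37840333e-03,
       -7.54575115e-05,  1.64896426e-03]), 'joint_efforts': array([-9.85500301e-04, -5.84164739e+01,  2.93755335e+01,  7.01549470e+00,
        1.01905144e-02, -5.37869209e-05]), 'eef_pos': array([0.15434457, 0.65670098, 0.24472801]), 'ee_rot': array([ 3.14010972e+00, -1.46254632e-04, -2.30910812e-01]), 'force': array([-0.24943485, -0.15300958,  0.71050073]), 'moment': array([ 0.04270191,  0.02407563, -0.02099246]), 'gripper_force': 0.0, 'width': 0.08744392520783428} 0.019
top 468.0670384004997 [0.31863953 0.00844377 1.48619746] [ 0.14635468 -0.0099572  -0.98918207]
scene 423.3438846226412 [0.12284738 0.5282737  0.80759743] [ 0.4277386  -0.53843443 -0.72603585]
bay_bed 0.79 [204. 214.] [0.521 0.236 0.01 ]
dial_pointer 0.77 [251. 157.] [0.691 0.081 0.063]
slot_mouth 0.64 [282. 154.] [ 0.705 -0.014  0.05 ]
driver_handle 0.51 [386. 250.] [ 0.396 -0.316  0.115]
stand_hole 0.78 [381. 252.] [ 0.393 -0.313  0.06 ]
pull_1_mid 0.51 [259. 207.] [0.542 0.06  0.015]
packer_20_mid 0.7 [291. 207.] [ 0.541 -0.042  0.015]
packer_40_mid 0.52 [295. 245.] [ 0.421 -0.052  0.015]
packer_40_mid 0.25 [320. 224.] [ 0.486 -0.134  0.015]
packer_60_mid 0.62 [334. 250.] [ 0.404 -0.174  0.015]
tape 0.71 [373. 217.] [ 0.507 -0.304  0.   ]
pencil 0.75 [372. 219.] [ 0.503 -0.3    0.   ]
pencil 0.65 [212. 181.] [0.632 0.213 0.   ]
pencil 0.45 [202. 212.] [ 0.528  0.244 -0.   ]
jar 0.64 [177. 172.] [0.661 0.325 0.   ]
jar 0.21 [377. 250.] [ 0.402 -0.312  0.   ]
masking 0.66 [210. 157.] [0.709 0.22  0.   ]
```

Run:
```python
from h import *
a=cv2.imread("pics/top0.png")
cv2.imwrite("pics/top0c.png",cv2.resize(a[120:300,150:430],(800,514),interpolation=cv2.INTER_CUBIC))
```

```text
(no output)
```

View pics/top0c.png

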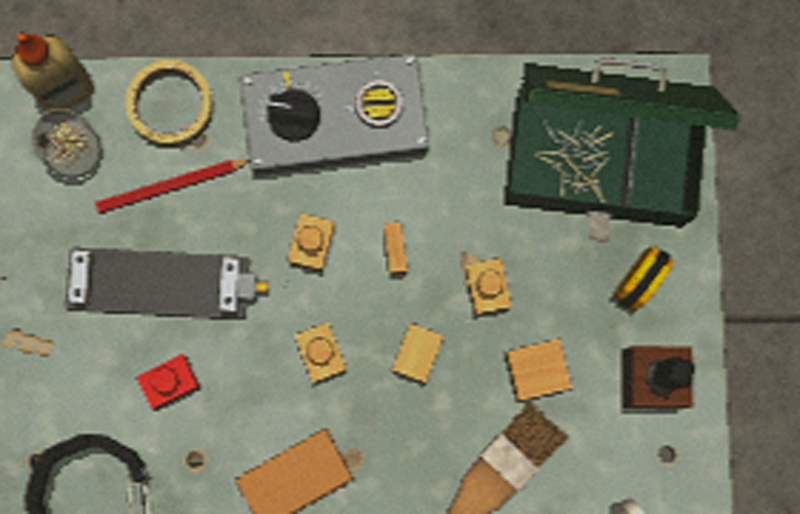

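View pics/scene0.png

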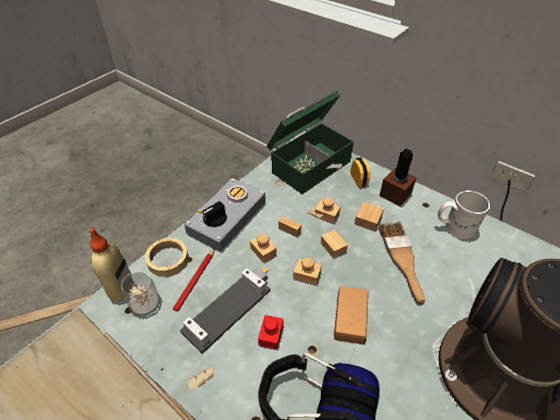

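The top view shows three plain wooden blanks with knobs (top px about (259,204), (321,220), (262,242)), plus packers at (289,207), (296,244) and (339,250). The red look-alike at (208,253) stays put. Three blanks make 120 mm, so the 20 mm packer at (289,207), the thin one, is the one to use. Next I'll take a closer look with the wrist camera.

```bash
python3 - <<'E'
from h import *
s=get_state();k=calibration("wrist");E=np.array(k["extrinsics"]);o=-E[:3,:3].T@E[:3,3]
from scipy.spatial.transform import Rotation as R
T=R.from_euler('xyz',s['ee_rot']).as_matrix()
print(k["fx"],o,"in tool",T.T@(o-s['eef_pos']),"cam axes in tool",np.round(T.T@E[:3,:3].T,3))
E
python3 -m handwheel '[{"delta_pos":[1,-1,0],"dr":[0,0,0]},{"delta_pos":[1,-1,0],"dr":[0,0,0]},{"delta_pos":[1,-1,0],"dr":[0,0,0]},{"delta_pos":[1,-1,0],"dr":[0,0,0]},{"delta_pos":[1,-1,0],"dr":[0,0,0]},{"delta_pos":[1,-1,0],"dr":[0,0,0]},{"delta_pos":[1,-1,0],"dr":[0,0,0]},{"delta_pos":[1,-1,0],"dr":[0,0,0]},{"delta_pos":[1,-1,0],"dr":[0,0,0]},{"delta_pos":[1,-1,0],"dr":[0,0,0]}]' -1
```

```text
343.0046021426637 [0.21997176 0.64231939 0.38629979] in tool [ 0.06720076 -0.000642   -0.14075806] cam axes in tool [[ 0.    -0.967 -0.253]
 [ 1.     0.    -0.   ]
 [ 0.    -0.253  0.967]]
t: 1.8
eef_pos: [0.4554, 0.3558, 0.2459]
ee_rot: [-3.141, -0.0, -0.231]
force: [0.0, 0.7, 0.3]
width: 0.0876
gripper_force: 0.0
```

```bash
python3 -m handwheel '[{"delta_pos":[0,-1,0.3],"dr":[0,0,0]},{"delta_pos":[0,-1,0.3],"dr":[0,0,0]},{"delta_pos":[0,-1,0.3],"dr":[0,0,0]},{"delta_pos":[0,-1,0.3],"dr":[0,0,0]},{"delta_pos":[0,-1,0.3],"dr":[0,0,0]},{"delta_pos":[0,-1,0],"dr":[0,0,0]},{"delta_pos":[0,-1,0],"dr":[0,0,0]},{"delta_pos":[0,0,0],"dr":[0,0,0]},{"delta_pos":[0,0,0],"dr":[0,0,0]}]'
cat >> h.py <<'E'
def ori(f,cam,px,rad=22,zt=.03):
    """wood-coloured blob near px: rotated rect of its contour mapped to plane zt (m)"""
    h=cv2.cvtColor(f,cv2.COLOR_RGB2HSV);m=((h[:,:,0]>8)&(h[:,:,0]<28)&(h[:,:,1]>85)&(h[:,:,2]>90)).astype(np.uint8)
    m=cv2.morphologyEx(m,cv2.MORPH_CLOSE,np.ones((5,5),np.uint8))
    cs,_=cv2.findContours(m,cv2.RETR_EXTERNAL,cv2.CHAIN_APPROX_NONE);cs=[c for c in cs if cv2.contourArea(c)>100]
    c=max(cs,key=lambda c:cv2.pointPolygonTest(c,(float(px[0]),float(px[1])),True))
    w=np.array([pt(cam,p[0],zt)[:2] for p in c],np.float32);(x,y),(a,b),t=cv2.minAreaRect(w)
    if a<b:t+=90  # t = direction of long side
    return np.round([x,y,max(a,b),min(a,b),(t+90)%180-90],4)
E
python3 - <<'E'
from h import *
f=save("wrist","w1")
H=dict(bay_bed=.01,pull_1_mid=.015,packer_20_mid=.015,dial_pointer=.063,marker_tab=.045,slot_mouth=.05)
for n,z in H.items():
    for d in mark_of("wrist",n):
        print(n,round(d["conf"],2),np.round(d["location"]),np.round(pt("wrist",d["location"],z),3),ori(f,"wrist",d["location"]) if n[:2] in("pu","pa") else "")
E
```

```text
t: 2.7
eef_pos: [0.4545, 0.1466, 0.291]
ee_rot: [-3.141, -0.001, -0.232]
force: [1.1, 1.0, -0.1]
width: 0.088
gripper_force: 0.0
bay_bed 0.92 [198. 150.] [0.506 0.237 0.01 ] 
pull_1_mid 0.96 [333.  81.] [0.546 0.063 0.015] [  0.5478   0.0636   0.057    0.0414 -14.9563]
packer_20_mid 0.98 [416.  68.] [ 0.538 -0.031  0.015] [ 0.5405 -0.03    0.056   0.0204  6.9541]
packer_20_mid 0.54 [448. 161.] [ 0.425 -0.056  0.015] [  0.4245  -0.0525   0.0562   0.0427 -21.6692]
```

View pics/w1.png

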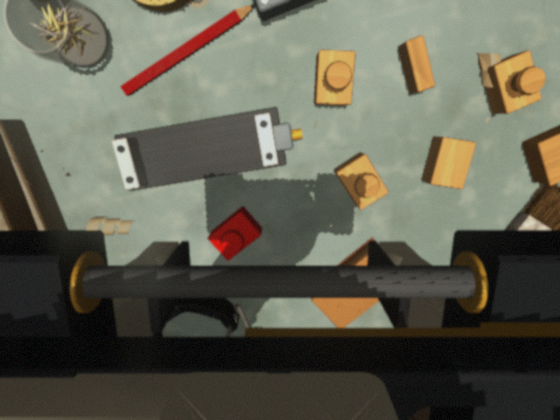

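The wrist view shows the bay with cheek tops near (127,163) and (266,138). The blanks are at (337,77), (366,183) and (522,80), the 20 mm packer is at (418,64), and the red look-alike is at (235,233). Next I'll fit the bay axis and the other two blanks.

```bash
cat >> h.py <<'E'
def bay(f,cam,rough=(.512,.237)):
    """cheek tops (white, low saturation): centres at z .038"""
    h=cv2.cvtColor(f,cv2.COLOR_RGB2HSV);m=((h[:,:,1]<40)&(h[:,:,2]>165)).astype(np.uint8)
    m=cv2.morphologyEx(m,cv2.MORPH_CLOSE,np.ones((5,5),np.uint8))
    out=[]
    for c in cv2.findContours(m,cv2.RETR_EXTERNAL,cv2.CHAIN_APPROX_NONE)[0]:
        if cv2.contourArea(c)<80: continue
        w=np.array([pt(cam,p[0],.038)[:2] for p in c],np.float32);(x,y),s,t=cv2.minAreaRect(w)
        if np.hypot(x-rough[0],y-rough[1])<.13: out.append((y,x,sorted(s),t))
    out.sort();print("cheeks",out)
    (y0,x0,*_),(y1,x1,*_)=out[0],out[-1]
    print("mid",(x0+x1)/2,(y0+y1)/2,"dist",np.hypot(x1-x0,y1-y0),"yaw deg",np.degrees(np.arctan2(-(x1-x0),y1-y0)))
E
python3 - <<'E'
from h import *
f=cv2.imread("pics/w1.png")[:,:,::-1].copy()
bay(f,"wrist")
for p in [(337,77),(363,186),(517,90),(418,64)]: print(p,ori(f,"wrist",p))
E
```

```text
Traceback (most recent call last):
  File "h.py", line 30, in bay
    w=np.array([pt(cam,p[0],.038)[:2] for p in c],np.float32);(x,y),s,t=cv2.minAreaRect(w)
                ~~^^^^^^^^^^^^^^^
  File "h.py", line 4, in pt
    c=calibration(cam);E=np.array(c["extrinsics"]);R,t=E[:3,:3],E[:3,3]
ValueError: time passes only in moves, steps and waits
```

```bash
python3 - <<'E'
s=open("h.py").read()
s=s.replace("from station import *\n","from station import *\nimport station\n_C={}\ndef calibration(n):\n    if n not in _C:_C[n]=station.calibration(n)\n    return _C[n]\n",1)
open("h.py","w").write(s)
E
python3 - <<'E'
from h import *
f=cv2.imread("pics/w1.png")[:,:,::-1].copy()
bay(f,"wrist")
for p in [(337,77),(363,186),(517,90),(418,64)]: print(p,ori(f,"wrist",p))
E
```

```text
cheeks [(0.13670572638511658, 0.5664412975311279, [0.013957643881440163, 0.025725556537508965], 57.48619079589844), (0.14414742588996887, 0.4998312294483185, [0.032254092395305634, 0.0568501316010952], 86.2123794555664), (0.15528520941734314, 0.5829896926879883, [0.07196180522441864, 0.12200643122196198], 20.004026412963867), (0.28491851687431335, 0.6065491437911987, [0.1340513527393341, 0.2752573490142822], 76.85430908203125), (0.2866654694080353, 0.42449432611465454, [0.09461035579442978, 0.1023552343249321], 85.33870697021484), (0.32810720801353455, 0.5132313966751099, [0.0421140156686306, 0.06102020666003227], 86.21711730957031), (0.35838598012924194, 0.4856082499027252, [0.027806855738162994, 0.0592622272670269], 62.15843200683594)]
mid 0.5260247737169266 0.24754585325717926 dist 0.2359578701568469 yaw deg 20.033778061410594
(337, 77) [  0.5476   0.0635   0.057    0.0414 -14.9349]
(363, 186) [ 0.4262  0.0533  0.0573  0.0409 20.908 ]
(517, 90) [ 0.5046 -0.1281  0.0728  0.0648  9.2663]
(418, 64) [ 0.5404 -0.0302  0.056   0.0204  6.9626]
```

```bash
sed -i 's/\[:,:,2\]>165/[:,:,2]>T/; s/rough=(.512,.237))/rough=(.512,.237),T=200)/' h.py
python3 - <<'E'
from h import *
f=cv2.imread("pics/w1.png")[:,:,::-1].copy()
for T in (190,205,220): bay(f,"wrist",T=T)
cv2.imwrite("pics/bay.png",cv2.resize(f[95:200,100:310,::-1],None,fx=3.8,fy=3.8,interpolation=cv2.INTER_CUBIC))
E
```

```text
cheeks [(0.15174852311611176, 0.5003693103790283, [0.015488117933273315, 0.055055517703294754], 86.35977935791016), (0.3157636821269989, 0.510441243648529, [0.015776323154568672, 0.05513419583439827], 86.34215545654297)]
mid 0.5054052770137787 0.23375610262155533 dist 0.1643241194260656 yaw deg -3.5140380781232925
cheeks [(0.1518094390630722, 0.5002413988113403, [0.014237492345273495, 0.05398574471473694], 86.56484985351562), (0.3157493770122528, 0.5103681683540344, [0.01419825479388237, 0.053855620324611664], 86.16468048095703)]
mid 0.5053047835826874 0.2337794080376625 dist 0.16425241159919698 yaw deg -3.5347388015311854
cheeks []Traceback (most recent call last):
  File "<stdin>", line 3, in <module>
  File "h.py", line 38, in bay
    (y0,x0,*_),(y1,x1,*_)=out[0],out[-1]
                          ~~~^^^
IndexError: list index out of range
```

```bash
python3 - <<'E'
from h import *
print("red blk top corners",[np.round(pt("wrist",p,.03)[:2],3) for p in [(209,236),(240,208),(262,233),(230,260)]])
print("pencil",[np.round(pt("wrist",p,.01)[:2],3) for p in [(125,92),(250,10)]])
print(np.round(get_state()['q'],2))
E
python3 -m handwheel '[{"delta_pos":[0.4,-0.3,0],"dr":[0,0,-8.5]},{"delta_pos":[0.4,-0.3,0],"dr":[0,0,-8.5]},{"delta_pos":[0.4,-0.3,0],"dr":[0,0,-8.5]},{"delta_pos":[0.4,-0.3,0],"dr":[0,0,-8.5]},{"delta_pos":[0.3,-0.3,0],"dr":[0,0,-8.5]},{"delta_pos":[0.3,-0.3,0],"dr":[0,0,-8.5]},{"delta_pos":[0.3,-0.3,0],"dr":[0,0,-8.5]},{"delta_pos":[0.3,-0.3,0],"dr":[0,0,-8.5]},{"delta_pos":[0.3,-0.3,0],"dr":[0,0,-8.5]},{"delta_pos":[0,0,0],"dr":[0,0,-8.5]}]'
```

```text
red blk top corners [array([0.402, 0.248]), array([0.428, 0.202]), array([0.391, 0.184]), array([0.366, 0.232])]
pencil [array([0.589, 0.3  ]), array([0.639, 0.137])]
[ 0.73 -0.   -0.33 -0.   -1.24  0.61]
t: 4.05
eef_pos: [0.5482, 0.0656, 0.29]
ee_rot: [3.141, -0.001, -1.721]
force: [-0.2, 0.0, -0.8]
width: 0.0877
gripper_force: 0.0
```

```bash
python3 -m handwheel '[{"delta_pos":[0,-0.07,-1],"dr":[0,0,-6.4]},{"delta_pos":[0,0,-1],"dr":[0,0,0]},{"delta_pos":[0,0,-1],"dr":[0,0,0]},{"delta_pos":[0,0,-1],"dr":[0,0,0]},{"delta_pos":[0,0,-1],"dr":[0,0,0]},{"delta_pos":[0,0,-1],"dr":[0,0,0]},{"delta_pos":[0,0,-1],"dr":[0,0,0]},{"delta_pos":[0,0,-1],"dr":[0,0,0]},{"delta_pos":[0,0,-0.88],"dr":[0,0,0]},{"delta_pos":[0,0,0],"dr":[0,0,0]}]'
python3 -m handwheel '[{"delta_pos":[0,0,0],"dr":[0,0,0]},{"delta_pos":[0,0,0],"dr":[0,0,0]},{"delta_pos":[0,0,0],"dr":[0,0,0]},{"delta_pos":[0,0,0],"dr":[0,0,0]},{"delta_pos":[0,0,0],"dr":[0,0,0]}]' 1 25
```

```text
t: 5.05
eef_pos: [0.5464, 0.0639, 0.0216]
ee_rot: [3.138, -0.003, -1.825]
force: [-0.4, 0.4, 0.4]
width: 0.0875
gripper_force: 0.0
t: 5.55
eef_pos: [0.548, 0.0642, 0.0251]
ee_rot: [-3.14, 0.001, -1.826]
force: [0.2, 1.2, 4.7]
width: 0.056
gripper_force: 25.0
```

```bash
python3 -m handwheel '[{"delta_pos":[0,0,1],"dr":[0,0,0]},{"delta_pos":[0,0,1],"dr":[0,0,0]},{"delta_pos":[-0.165,0.9,0.7],"dr":[0,0,1.4]},{"delta_pos":[-0.165,0.9,0],"dr":[0,0,1.4]},{"delta_pos":[-0.165,0.9,0],"dr":[0,0,1.4]},{"delta_pos":[-0.165,0.9,0],"dr":[0,0,1.4]},{"delta_pos":[-0.165,0.9,0],"dr":[0,0,1.4]},{"delta_pos":[-0.165,0.9,0],"dr":[0,0,1.4]},{"delta_pos":[-0.165,0.9,0],"dr":[0,0,1.4]},{"delta_pos":[-0.165,0.9,0],"dr":[0,0,1.4]}]'
python3 -m handwheel '[{"delta_pos":[0,0,0],"dr":[0,0,0]},{"delta_pos":[0,0,0],"dr":[0,0,0]}]'
```

```text
t: 6.55
eef_pos: [0.5073, 0.2809, 0.1053]
ee_rot: [3.141, 0.0, -1.63]
force: [0.4, -0.0, -0.8]
width: 0.056
gripper_force: 25.0
t: 6.75
eef_pos: [0.5073, 0.2803, 0.105]
ee_rot: [3.141, -0.0, -1.63]
force: [-0.4, -0.1, -1.0]
width: 0.0558
gripper_force: 25.0
```

```bash
python3 -m handwheel '[{"delta_pos":[0.03,0,-0.8],"dr":[0,0,0]},{"delta_pos":[0,0,-0.8],"dr":[0,0,0]},{"delta_pos":[0,0,-0.65],"dr":[0,0,0]},{"delta_pos":[0,0,0],"dr":[0,0,0]},{"delta_pos":[0,0.1,0],"dr":[0,0,0]},{"delta_pos":[0.01,0.06,0],"dr":[0,0,0]},{"delta_pos":[0,0.03,0],"dr":[0,0,0]},{"delta_pos":[0,0,0],"dr":[0,0,0]}]'
```

```text
t: 7.55
eef_pos: [0.5093, 0.2861, 0.0384]
ee_rot: [-3.141, 0.001, -1.63]
force: [-0.8, -0.7, -1.2]
width: 0.0561
gripper_force: 25.0
```

```bash
python3 -m handwheel '[{"delta_pos":[0,0.06,0],"dr":[0,0,0]},{"delta_pos":[0,0.03,-0.08],"dr":[0,0,0]},{"delta_pos":[0,0,0],"dr":[0,0,0]}]'
```

```text
t: 7.85
eef_pos: [0.5088, 0.2882, 0.035]
ee_rot: [3.141, -0.0, -1.631]
force: [-0.1, -0.0, -0.4]
width: 0.0558
gripper_force: 25.0
```

```bash
python3 -m handwheel '[{"delta_pos":[0,0.05,0],"dr":[0,0,0]},{"delta_pos":[0,0,0],"dr":[0,0,0]}]'; python3 -m handwheel '[{"delta_pos":[0,0.04,0],"dr":[0,0,0]},{"delta_pos":[0,0,0],"dr":[0,0,0]}]'
```

```text
t: 8.05
eef_pos: [0.5087, 0.2884, 0.035]
ee_rot: [3.14, -0.003, -1.631]
force: [2.1, -6.8, 1.5]
width: 0.056
gripper_force: 25.0
t: 8.25
eef_pos: [0.5087, 0.2884, 0.035]
ee_rot: [3.14, -0.004, -1.632]
force: [3.2, -11.1, 3.2]
width: 0.0557
gripper_force: 25.0
```

```bash
python3 -m handwheel '[{"delta_pos":[0,-0.05,-0.02],"dr":[0,0,0]},{"delta_pos":[0,0,0],"dr":[0,0,0]},{"delta_pos":[0,0,0],"dr":[0,0,0]}]' -0.6
python3 -m handwheel '[{"delta_pos":[0,0,1],"dr":[0,0,0]},{"delta_pos":[0,0,1],"dr":[0,0,0]},{"delta_pos":[0,0,1],"dr":[0,0,0]},{"delta_pos":[0,0,1],"dr":[0,0,0]},{"delta_pos":[0,-0.6,1],"dr":[0,0,0]},{"delta_pos":[0,-0.7,1],"dr":[0,0,0]},{"delta_pos":[0,-0.7,1],"dr":[0,0,0]},{"delta_pos":[0,-0.7,1],"dr":[0,0,0]},{"delta_pos":[0,0,0],"dr":[0,0,0]},{"delta_pos":[0,0,0],"dr":[0,0,0]}]' -1
python3 - <<'E'
from h import *
f=save("wrist","w2")
for d in mark_of("wrist","pull_1_mid"):
    print(round(d["conf"],2),np.round(d["location"]),np.round(pt("wrist",d["location"],.015),3),np.round(pt("wrist",d["location"],.025),3),ori(f,"wrist",d["location"]))
E
```

```text
t: 8.55
eef_pos: [0.5092, 0.2901, 0.0347]
ee_rot: [-3.141, 0.001, -1.63]
force: [1.1, -0.6, 0.4]
width: 0.069
gripper_force: 0.0
t: 9.55
eef_pos: [0.5092, 0.2088, 0.2756]
ee_rot: [-3.14, 0.002, -1.631]
force: [0.3, -0.2, -0.1]
width: 0.0877
gripper_force: 0.0
0.75 [286. 242.] [0.503 0.29  0.015] [0.503 0.286 0.025] [ 0.5062  0.2885  0.059   0.0431 -3.4373]
```

View pics/w2.png

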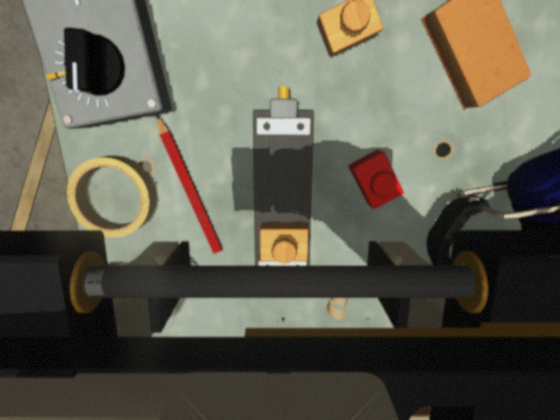

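The first blank sits in the bay against the +y cheek, at (284,243). Blank 2 is at (351,25).

```bash
python3 - <<'E'
from h import *
f=cv2.imread("pics/w2.png")[:,:,::-1].copy()
print(ori(f,"wrist",(348,26)))
try: bay(f,"wrist",T=190)
except Exception as e: print(e)
E
python3 -m handwheel '[{"delta_pos":[-0.28,-0.5,-0.5],"dr":[0,0,2.44]},{"delta_pos":[-0.28,-0.5,-0.5],"dr":[0,0,2.44]},{"delta_pos":[-0.28,-0.5,-0.5],"dr":[0,0,2.44]},{"delta_pos":[-0.28,-0.5,-0.5],"dr":[0,0,2.44]},{"delta_pos":[-0.28,-0.5,-0.5],"dr":[0,0,2.44]},{"delta_pos":[-0.28,-0.5,-0.5],"dr":[0,0,2.44]},{"delta_pos":[-0.28,-0.5,-0.5],"dr":[0,0,2.44]},{"delta_pos":[-0.28,-0.5,0],"dr":[0,0,2.44]},{"delta_pos":[-0.28,-0.5,0],"dr":[0,0,2.44]},{"delta_pos":[-0.24,-0.6,0],"dr":[0,0,2.44]}]'
```

```text
[ 0.425   0.0513  0.057   0.0425 20.3472]
cheeks [(0.1502363681793213, 0.49927788972854614, [0.014551237225532532, 0.05569395422935486], 86.6071548461914)]
mid 0.49927788972854614 0.1502363681793213 dist 0.0 yaw deg -0.0
t: 10.65
eef_pos: [0.4253, 0.0553, 0.1684]
ee_rot: [3.139, -0.0, -1.202]
force: [0.2, 0.1, 0.3]
width: 0.0879
gripper_force: 0.0
```

Blank 2 centre is about (0.4257, 0.0525). I'll descend 0.145 onto it, then grip and lift.

```bash
python3 -m handwheel '[{"delta_pos":[0,-0.07,-1],"dr":[0,0,0]},{"delta_pos":[0,0,-1],"dr":[0,0,0]},{"delta_pos":[0,0,-1],"dr":[0,0,0]},{"delta_pos":[0,0,-1],"dr":[0,0,0]},{"delta_pos":[0,0,-0.75],"dr":[0,0,0]},{"delta_pos":[0,0,0],"dr":[0,0,0]}]'
python3 -m handwheel '[{"delta_pos":[0,0,0],"dr":[0,0,0]},{"delta_pos":[0,0,0],"dr":[0,0,0]},{"delta_pos":[0,0,0],"dr":[0,0,0]},{"delta_pos":[0,0,0],"dr":[0,0,0]},{"delta_pos":[0,0,0],"dr":[0,0,0]}]' 1 25
```

```text
t: 11.25
eef_pos: [0.4237, 0.0524, 0.024]
ee_rot: [3.134, -0.001, -1.204]
force: [-0.8, 0.1, 1.0]
width: 0.0878
gripper_force: 0.0
t: 11.75
eef_pos: [0.4265, 0.0536, 0.0279]
ee_rot: [-3.14, 0.0, -1.205]
force: [-1.9, 1.6, 6.5]
width: 0.0555
gripper_force: 25.0
```

```bash
python3 -m handwheel '[{"delta_pos":[0,0,1],"dr":[0,0,0]},{"delta_pos":[0,0,1],"dr":[0,0,0]},{"delta_pos":[0.333,0.788,0.8],"dr":[0,0,-3.05]},{"delta_pos":[0.333,0.788,0],"dr":[0,0,-3.05]},{"delta_pos":[0.333,0.788,0],"dr":[0,0,-3.05]},{"delta_pos":[0.333,0.788,0],"dr":[0,0,-3.05]},{"delta_pos":[0.333,0.788,0],"dr":[0,0,-3.05]},{"delta_pos":[0.333,0.788,0],"dr":[0,0,-3.05]},{"delta_pos":[0.333,0.788,0],"dr":[0,0,-3.05]},{"delta_pos":[0.333,0.788,0],"dr":[0,0,-3.05]}]'
python3 -m handwheel '[{"delta_pos":[0,0,0],"dr":[0,0,0]},{"delta_pos":[0,0,0],"dr":[0,0,0]}]'
```

```text
t: 12.75
eef_pos: [0.5063, 0.2435, 0.1113]
ee_rot: [3.142, 0.0, -1.633]
force: [0.1, -0.4, -0.6]
width: 0.0559
gripper_force: 25.0
t: 12.95
eef_pos: [0.5058, 0.2427, 0.1108]
ee_rot: [3.141, -0.0, -1.63]
force: [0.1, 0.5, -0.9]
width: 0.0557
gripper_force: 25.0
```

Lower to 0.039, push toward +y, then settle.

```bash
python3 -m handwheel '[{"delta_pos":[0,0,-0.8],"dr":[0,0,0]},{"delta_pos":[0,0,-0.8],"dr":[0,0,0]},{"delta_pos":[0,0,-0.79],"dr":[0,0,0]},{"delta_pos":[0,0,0],"dr":[0,0,0]},{"delta_pos":[0,0.1,0],"dr":[0,0,0]},{"delta_pos":[0.01,0.06,0],"dr":[0,0,0]},{"delta_pos":[0,0,0],"dr":[0,0,0]}]'
python3 -m handwheel '[{"delta_pos":[0,0.05,0],"dr":[0,0,0]},{"delta_pos":[0,0,0],"dr":[0,0,0]}]'
```

```text
t: 13.65
eef_pos: [0.5064, 0.2471, 0.0403]
ee_rot: [-3.141, -0.0, -1.631]
force: [0.7, -2.3, 0.4]
width: 0.056
gripper_force: 25.0
t: 13.85
eef_pos: [0.5063, 0.2473, 0.0403]
ee_rot: [3.141, -0.002, -1.631]
force: [1.7, -8.8, 4.9]
width: 0.0559
gripper_force: 25.0
```

```bash
python3 -m handwheel '[{"delta_pos":[0,-0.06,-0.08],"dr":[0,0,0]},{"delta_pos":[0,0,0],"dr":[0,0,0]}]'
python3 -m handwheel '[{"delta_pos":[0,0,0],"dr":[0,0,0]},{"delta_pos":[0,0,0],"dr":[0,0,0]},{"delta_pos":[0,0,0.3],"dr":[0,0,0]},{"delta_pos":[0,0,1],"dr":[0,0,0]},{"delta_pos":[0,0,1],"dr":[0,0,0]},{"delta_pos":[0,0,1],"dr":[0,0,0]},{"delta_pos":[0,-0.6,1],"dr":[0,0,0]},{"delta_pos":[0,-1,1],"dr":[0,0,0]},{"delta_pos":[0,-1,1],"dr":[0,0,0]},{"delta_pos":[0,-1,1],"dr":[0,0,0]}]' -0.6
python3 -m handwheel '[{"delta_pos":[0,-1,0],"dr":[0,0,0]},{"delta_pos":[0,-1,0],"dr":[0,0,0]},{"delta_pos":[0,0,0],"dr":[0,0,0]},{"delta_pos":[0,0,0],"dr":[0,0,0]}]' -1
python3 - <<'E'
from h import *
f=save("wrist","w3")
for n in("pull_1_mid","packer_20_mid"):
  for d in mark_of("wrist",n):
    print(n,round(d["conf"],2),np.round(d["location"]),np.round(pt("wrist",d["location"],.015),3),ori(f,"wrist",d["location"]))
E
```

```text
t: 14.05
eef_pos: [0.5065, 0.2471, 0.0373]
ee_rot: [-3.141, 0.001, -1.631]
force: [1.4, -3.0, -0.7]
width: 0.0559
gripper_force: 25.0
t: 15.05
eef_pos: [0.5061, 0.1382, 0.2582]
ee_rot: [-3.141, 0.001, -1.63]
force: [0.9, -0.2, 0.3]
width: 0.0701
gripper_force: 0.0
t: 15.45
eef_pos: [0.5065, 0.0787, 0.2569]
ee_rot: [-3.14, 0.001, -1.632]
force: [0.1, 0.3, -0.3]
width: 0.087
gripper_force: 0.0
pull_1_mid 0.72 [ 71. 104.] [ 0.722 -0.015  0.015] [ 7.09700e-01 -1.59000e-02  3.75000e-02  3.69000e-02 -8.79216e+01]
packer_20_mid 0.88 [240.  79.] [ 0.54  -0.029  0.015] [ 0.5402 -0.0304  0.0562  0.0207  6.8882]
```

View pics/w3.png

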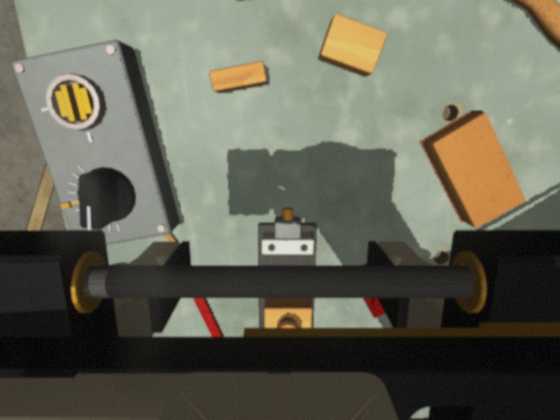

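The 20 mm packer is at (238,77), the knobless one, unmoved. Blank 3 is out of view, so I'll move further in −y.

```bash
python3 -m handwheel '[{"delta_pos":[0,-1,0],"dr":[0,0,0]},{"delta_pos":[0,-1,0],"dr":[0,0,0]},{"delta_pos":[0,-1,0],"dr":[0,0,0]},{"delta_pos":[0,-1,0],"dr":[0,0,0]},{"delta_pos":[0,0,0],"dr":[0,0,0]},{"delta_pos":[0,0,0],"dr":[0,0,0]}]' -1
python3 - <<'E'
from h import *
f=save("wrist","w4",(180,0,400,165),3.6)
for n in("pull_1_mid",):
  for d in mark_of("wrist",n):
    print(n,round(d["conf"],2),np.round(d["location"]),np.round(pt("wrist",d["location"],.015),3),ori(f,"wrist",d["location"]))
E
```

```text
t: 16.2
eef_pos: [0.5066, -0.0407, 0.2559]
ee_rot: [3.141, -0.0, -1.631]
force: [0.9, 0.2, 0.3]
width: 0.0876
gripper_force: 0.0
```

View pics/w4.png

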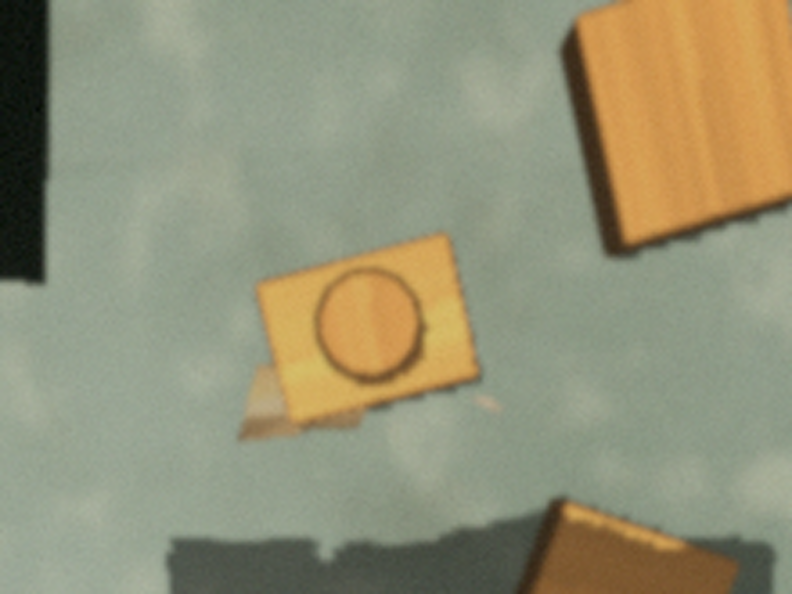

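Blank 3 stands at crop (368,325). A chip lies beside it, so I'll take the corners by hand: (258,283), (446,233), (481,376), (296,423).

Run:
```python
from h import *
P=np.array([pt("wrist",(180+a/3.6,b/3.6),.03)[:2] for a,b in [(258,283),(446,233),(481,376),(296,423)]])
print(P.mean(0),[np.linalg.norm(P[i]-P[(i+1)%4]) for i in range(4)])
d=P[0]-P[1]+P[3]-P[2];print(np.degrees(np.arctan2(d[1],d[0])))
```

```text
[ 0.49603774 -0.13275996] [np.float64(0.053893675641408706), np.float64(0.03940280011105609), np.float64(0.054358242673791406), np.float64(0.0391715000465975)]
10.531682008989815
```

```bash
python3 -m handwheel '[{"delta_pos":[-0.1,-0.77,0],"dr":[0,0,3.5]},{"delta_pos":[-0.1,-0.77,-0.7],"dr":[0,0,3.5]},{"delta_pos":[-0.1,-0.77,-1],"dr":[0,0,3.5]},{"delta_pos":[-0.05,-0.76,-1],"dr":[0,0,3.4]},{"delta_pos":[0,0,-1],"dr":[0,0,0]},{"delta_pos":[0,0,-1],"dr":[0,0,0]},{"delta_pos":[0,0,-1],"dr":[0,0,0]},{"delta_pos":[0,0,-1],"dr":[0,0,0]},{"delta_pos":[0,0,-1],"dr":[0,0,0]},{"delta_pos":[0,0,0],"dr":[0,0,0]}]'
python3 -m handwheel '[{"delta_pos":[0,0,0],"dr":[0,0,0]},{"delta_pos":[0,0,0],"dr":[0,0,0]},{"delta_pos":[0,0,0],"dr":[0,0,0]},{"delta_pos":[0,0,0],"dr":[0,0,0]},{"delta_pos":[0,0,0],"dr":[0,0,0]}]' 1 25
```

```text
t: 17.3
eef_pos: [0.4938, -0.1322, 0.0218]
ee_rot: [3.135, 0.001, -1.387]
force: [-0.1, 0.5, 0.4]
width: 0.0878
gripper_force: 0.0
t: 17.8
eef_pos: [0.4965, -0.133, 0.026]
ee_rot: [-3.14, -0.0, -1.388]
force: [-0.9, 1.8, 6.4]
width: 0.0558
gripper_force: 25.0
```

```bash
python3 -m handwheel '[{"delta_pos":[0,0,1],"dr":[0,0,0]},{"delta_pos":[0,0,1],"dr":[0,0,0]},{"delta_pos":[0.02,0.93,0.8],"dr":[0,0,-1.75]},{"delta_pos":[0.02,0.93,0],"dr":[0,0,-1.75]},{"delta_pos":[0.02,0.93,0],"dr":[0,0,-1.75]},{"delta_pos":[0.02,0.93,0],"dr":[0,0,-1.75]},{"delta_pos":[0.02,0.93,0],"dr":[0,0,-1.75]},{"delta_pos":[0.02,0.93,0],"dr":[0,0,-1.75]},{"delta_pos":[0.02,0.93,0],"dr":[0,0,-1.75]},{"delta_pos":[0.02,0.93,0],"dr":[0,0,-1.75]}]'
python3 -m handwheel '[{"delta_pos":[0.02,0.93,0],"dr":[0,0,0]},{"delta_pos":[0.02,0.93,0],"dr":[0,0,0]},{"delta_pos":[0.02,0.93,0],"dr":[0,0,0]},{"delta_pos":[0.02,0.92,0],"dr":[0,0,0]},{"delta_pos":[0,0,0],"dr":[0,0,0]},{"delta_pos":[0,0,0],"dr":[0,0,0]}]'
```

```text
t: 18.8
eef_pos: [0.5005, 0.0912, 0.1094]
ee_rot: [-3.141, 0.0, -1.634]
force: [0.4, -0.7, -0.2]
width: 0.0557
gripper_force: 25.0
t: 19.4
eef_pos: [0.5028, 0.2018, 0.109]
ee_rot: [3.141, -0.0, -1.631]
force: [-0.0, -1.3, -1.4]
width: 0.0561
gripper_force: 25.0
```

```bash
python3 -m handwheel '[{"delta_pos":[0.04,0,-0.8],"dr":[0,0,0]},{"delta_pos":[0,0,-0.8],"dr":[0,0,0]},{"delta_pos":[0,0,-0.8],"dr":[0,0,0]},{"delta_pos":[0,0,0],"dr":[0,0,0]},{"delta_pos":[0,0.1,0],"dr":[0,0,0]},{"delta_pos":[0.01,0.06,0],"dr":[0,0,0]},{"delta_pos":[0,0,0],"dr":[0,0,0]}]'
python3 -m handwheel '[{"delta_pos":[0,0.05,0],"dr":[0,0,0]},{"delta_pos":[0,0,0],"dr":[0,0,0]}]'
```

```text
t: 20.1
eef_pos: [0.5048, 0.2064, 0.0379]
ee_rot: [-3.141, 0.001, -1.632]
force: [-0.7, -1.6, -0.0]
width: 0.0557
gripper_force: 25.0
t: 20.3
eef_pos: [0.5047, 0.2066, 0.0379]
ee_rot: [-3.142, -0.001, -1.633]
force: [1.5, -7.3, 3.7]
width: 0.0557
gripper_force: 25.0
```

```bash
python3 -m handwheel '[{"delta_pos":[0,-0.05,-0.07],"dr":[0,0,0]},{"delta_pos":[0,0,0],"dr":[0,0,0]}]'
python3 -m handwheel '[{"delta_pos":[0,0,0],"dr":[0,0,0]},{"delta_pos":[0,0,0],"dr":[0,0,0]},{"delta_pos":[0,0,0.3],"dr":[0,0,0]},{"delta_pos":[0,0,1],"dr":[0,0,0]},{"delta_pos":[0,0,1],"dr":[0,0,0]},{"delta_pos":[0,0,1],"dr":[0,0,0]},{"delta_pos":[0,-0.6,1],"dr":[0,0,0]},{"delta_pos":[0,-1,1],"dr":[0,0,0]},{"delta_pos":[0,-1,1],"dr":[0,0,0]},{"delta_pos":[0,-1,1],"dr":[0,0,0]}]' -0.6
python3 -m handwheel '[{"delta_pos":[0,0,0],"dr":[0,0,0]},{"delta_pos":[0,0,0],"dr":[0,0,0]}]' -1
python3 - <<'E'
from h import *
f=save("wrist","w5")
for d in mark_of("wrist","packer_20_mid"):
    print(round(d["conf"],2),np.round(d["location"]),np.round(pt("wrist",d["location"],.015),3),ori(f,"wrist",d["location"]))
E
```

```text
t: 20.5
eef_pos: [0.5046, 0.2063, 0.0352]
ee_rot: [-3.141, 0.001, -1.633]
force: [0.3, -0.2, -1.0]
width: 0.0558
gripper_force: 25.0
t: 21.5
eef_pos: [0.5042, 0.0973, 0.2562]
ee_rot: [-3.141, 0.001, -1.631]
force: [1.0, -0.4, -0.7]
width: 0.0701
gripper_force: 0.0
t: 21.7
eef_pos: [0.5048, 0.0979, 0.2554]
ee_rot: [-3.139, 0.002, -1.634]
force: [-0.7, 0.8, -1.0]
width: 0.0809
gripper_force: 0.0
0.67 [236.  57.] [ 0.539 -0.032  0.015] [ 0.5387 -0.0308  0.056   0.0206  6.8809]
```

```bash
python3 -m handwheel '[{"delta_pos":[0.23,-0.86,0],"dr":[0,0,2.1]},{"delta_pos":[0.23,-0.86,0],"dr":[0,0,2.1]},{"delta_pos":[0.23,-0.85,-0.7],"dr":[0,0,2.1]},{"delta_pos":[0.23,-0.85,-1],"dr":[0,0,2.1]},{"delta_pos":[0.23,-0.85,-1],"dr":[0,0,2.1]},{"delta_pos":[0,0,-1],"dr":[0,0,0]},{"delta_pos":[0,0,-1],"dr":[0,0,0]},{"delta_pos":[0,0,-1],"dr":[0,0,0]},{"delta_pos":[0,0,-1],"dr":[0,0,0]},{"delta_pos":[0,0,-0.98],"dr":[0,0,0]}]'
python3 -m handwheel '[{"delta_pos":[0,0,0],"dr":[0,0,0]},{"delta_pos":[0,0,0],"dr":[0,0,0]},{"delta_pos":[0,0,0],"dr":[0,0,0]},{"delta_pos":[0,0,0],"dr":[0,0,0]},{"delta_pos":[0,0,0],"dr":[0,0,0]},{"delta_pos":[0,0,0],"dr":[0,0,0]}]' 1 25
```

```text
t: 22.8
eef_pos: [0.5383, -0.0293, 0.0213]
ee_rot: [3.139, -0.0, -1.448]
force: [1.6, 0.6, -0.9]
width: 0.0876
gripper_force: 0.0
t: 23.4
eef_pos: [0.5392, -0.0298, 0.0238]
ee_rot: [-3.141, 0.0, -1.449]
force: [-0.3, -0.0, -0.6]
width: 0.0559
gripper_force: 25.0
```

```bash
python3 -m handwheel '[{"delta_pos":[0,0,1],"dr":[0,0,0]},{"delta_pos":[0,0,1],"dr":[0,0,0]},{"delta_pos":[-0.152,0.851,0.8],"dr":[0,0,-1.3]},{"delta_pos":[-0.152,0.851,0],"dr":[0,0,-1.3]},{"delta_pos":[-0.152,0.851,0],"dr":[0,0,-1.3]},{"delta_pos":[-0.152,0.851,0],"dr":[0,0,-1.3]},{"delta_pos":[-0.152,0.851,0],"dr":[0,0,-1.3]},{"delta_pos":[-0.152,0.851,0],"dr":[0,0,-1.3]},{"delta_pos":[-0.152,0.851,0],"dr":[0,0,-1.3]},{"delta_pos":[-0.152,0.851,0],"dr":[0,0,-1.3]}]'
python3 -m handwheel '[{"delta_pos":[0,0,0],"dr":[0,0,0]},{"delta_pos":[0,0,-0.6],"dr":[0,0,0]},{"delta_pos":[0,0,-0.6],"dr":[0,0,0]},{"delta_pos":[0,0,0],"dr":[0,0,0]},{"delta_pos":[0,0,0],"dr":[0,0,0]}]'
```

```text
t: 24.4
eef_pos: [0.5023, 0.1754, 0.1078]
ee_rot: [-3.141, 0.0, -1.632]
force: [0.5, -0.1, 0.3]
width: 0.0557
gripper_force: 25.0
t: 24.9
eef_pos: [0.5026, 0.174, 0.0718]
ee_rot: [3.141, -0.001, -1.631]
force: [0.5, 0.2, -0.5]
width: 0.0556
gripper_force: 25.0
```

```bash
python3 -m handwheel '[{"delta_pos":[0,0,-0.4],"dr":[0,0,0]},{"delta_pos":[0,0,-0.2],"dr":[0,0,0]},{"delta_pos":[0,0,0],"dr":[0,0,0]}]'; python3 -m handwheel '[{"delta_pos":[0,0,-0.3],"dr":[0,0,0]},{"delta_pos":[0,0,-0.35],"dr":[0,0,0]},{"delta_pos":[0,0,0],"dr":[0,0,0]},{"delta_pos":[0,0,0],"dr":[0,0,0]}]'
```

```text
t: 25.2
eef_pos: [0.5022, 0.174, 0.0528]
ee_rot: [3.14, -0.001, -1.631]
force: [-0.6, -0.2, -0.1]
width: 0.056
gripper_force: 25.0
t: 25.6
eef_pos: [0.5024, 0.1742, 0.0334]
ee_rot: [3.141, -0.001, -1.631]
force: [0.3, 0.9, -1.0]
width: 0.0559
gripper_force: 25.0
```

```bash
python3 -m handwheel '[{"delta_pos":[0,0,0],"dr":[0,0,0]},{"delta_pos":[0,0,0],"dr":[0,0,0]},{"delta_pos":[0,0,0.5],"dr":[0,0,0]},{"delta_pos":[0,0,1],"dr":[0,0,0]},{"delta_pos":[0,0,1],"dr":[0,0,0]},{"delta_pos":[0.3,0,1],"dr":[0,0,0]},{"delta_pos":[0.6,0.4,1],"dr":[0,0,0]},{"delta_pos":[0.6,0.5,1],"dr":[0,0,0]},{"delta_pos":[0.6,0.5,1],"dr":[0,0,0]},{"delta_pos":[0.3,0,1],"dr":[0,0,0]}]' -0.6
python3 -m handwheel '[{"delta_pos":[0,0,0.5],"dr":[0,0,0]},{"delta_pos":[0,0,0],"dr":[0,0,0]},{"delta_pos":[0,0,0],"dr":[0,0,0]}]' -1
python3 - <<'E'
from h import *
f=save("wrist","w6",(30,0,350,280),2.1)
cv2.imwrite("pics/w6f.png",f[:,:,::-1])
for n,z in dict(dial_pointer=.063,marker_tab=.045,slot_mouth=.05,pull_1_mid=.025,packer_20_mid=.025).items():
  for d in mark_of("wrist",n):
    print(n,round(d["conf"],2),np.round(d["location"]),np.round(pt("wrist",d["location"],z),3))
E
```

```text
t: 26.6
eef_pos: [0.5757, 0.2177, 0.2602]
ee_rot: [-3.141, 0.0, -1.63]
force: [0.1, -0.6, -0.5]
width: 0.0703
gripper_force: 0.0
t: 26.9
eef_pos: [0.5743, 0.2164, 0.2736]
ee_rot: [3.141, 0.0, -1.631]
force: [-0.5, 0.5, -0.2]
width: 0.0858
gripper_force: 0.0
dial_pointer 0.62 [143.  48.] [0.692 0.077 0.063]
marker_tab 0.53 [114.  63.] [0.73  0.086 0.045]
packer_20_mid 0.8 [342. 134.] [0.5   0.17  0.025]
```

View pics/w6.png

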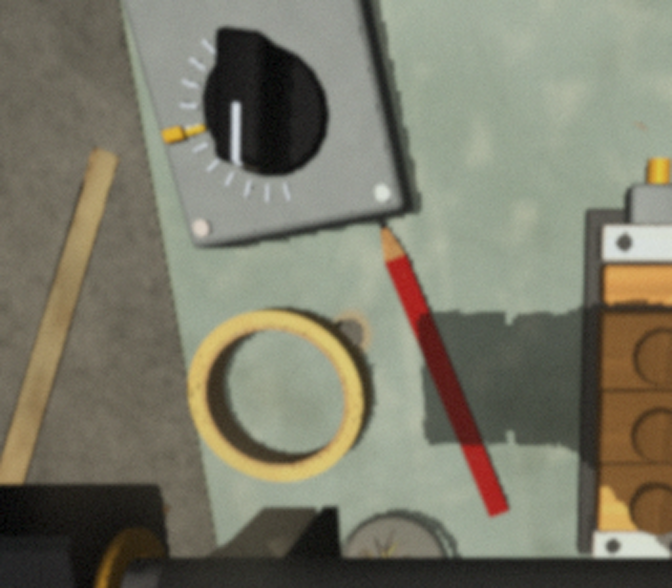

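```bash
python3 -m handwheel '[{"delta_pos":[0.7,-0.6,0],"dr":[0,0,0]},{"delta_pos":[0.7,-0.6,0],"dr":[0,0,0]},{"delta_pos":[0.7,-0.6,0],"dr":[0,0,0]},{"delta_pos":[0.7,-0.6,0],"dr":[0,0,0]},{"delta_pos":[0.7,-0.4,0],"dr":[0,0,0]},{"delta_pos":[0.4,0,0],"dr":[0,0,0]},{"delta_pos":[0,0,0],"dr":[0,0,0]},{"delta_pos":[0,0,0],"dr":[0,0,0]}]' 0
python3 - <<'E'
from h import *
f=save("wrist","w7")
g=f[0:280,130:430];cv2.imwrite("pics/w7c.png",cv2.resize(g[:,:,::-1],None,fx=2.1,fy=2.1,interpolation=cv2.INTER_CUBIC))
for n,z in dict(dial_pointer=.063,marker_tab=.045,slot_mouth=.05).items():
  for d in mark_of("wrist",n):
    print(n,round(d["conf"],2),np.round(d["location"]),np.round(pt("wrist",d["location"],z),3))
print(get_state()['eef_pos'])
E
```

```text
t: 28.0
eef_pos: [0.6913, 0.1328, 0.2734]
ee_rot: [3.141, -0.0, -1.631]
force: [-0.1, -0.1, 0.4]
width: 0.044
gripper_force: 0.0
dial_pointer 0.8 [276. 131.] [0.69  0.078 0.063]
marker_tab 0.65 [238. 142.] [0.73  0.088 0.045]
slot_mouth 0.67 [256.  31.] [ 0.703 -0.016  0.05 ]
[0.69112099 0.13304833 0.27447855]
```

View pics/w7c.png

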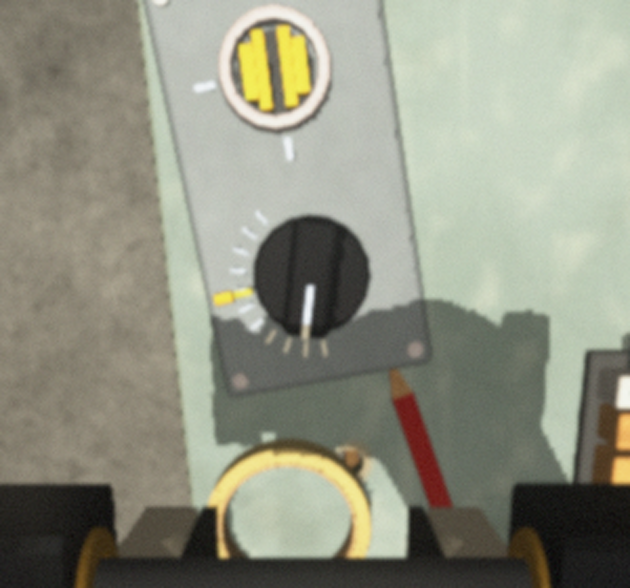

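The bar runs nearly along the image's vertical, with the white line from crop (310,287) to (304,337). The tab is at (230,297), the skirt centre is about (312,276), and the slot lies along (272,30)-(281,108).

```bash
cat >> h.py <<'E'
A=lambda v:np.degrees(np.arctan2(v[1],v[0]))
E
python3 - <<'E'
from h import *
u=lambda a,b,z:pt("wrist",(130+a/2.1,b/2.1),z)[:2]
c=u(312,276,.048);s=u(274,68,.05)
a,b=u(310,287,.078),u(304,337,.078);t=u(230,297,.045)
print("axis",c,"slot",s,"dist",np.linalg.norm(c-s),"left dir",A(c-s))
print("ptr dir",A(b-a),A(b-c),"line ends",a,b,"tab",t,np.linalg.norm(t-c),A(t-c))
print("slotdir",A(u(281,108,.05)-u(266,28,.05)))
for e in [((296,225),(288,318)),((341,235),(332,325))]: print("bar edge",A(u(*e[1],.078)-u(*e[0],.078)),u(*e[0],.078))
print("box edges",A(u(232,393,.04)-u(150,0,.04)),A(u(430,358,.04)-u(380,0,.04)))
E
```

```text
axis [0.68722344 0.07957164] slot [ 0.69929132 -0.01528366] dist 0.0956198823821203 left dir 97.25045169237038
ptr dir 79.64409659224299 78.60294724250468 line ends [0.68841645 0.08336931] [0.69256205 0.1060552 ] tab [0.72920948 0.08760971] 0.04274853936983659 10.837926879514258
slotdir 97.5381767731756
bar edge 81.2236485994641 [0.69308731 0.05573461]
bar edge 81.31018066647975 [0.67310731 0.06123743]
box edges 96.70270134888098 96.88246293929465
```

```bash
python3 -m handwheel '[{"delta_pos":[-0.04,-0.9,0],"dr":[0,0,-3]},{"delta_pos":[-0.04,-0.9,0],"dr":[0,0,-3.1]},{"delta_pos":[0,0,-1],"dr":[0,0,0]},{"delta_pos":[0,0,-1],"dr":[0,0,0]},{"delta_pos":[0,0,-1],"dr":[0,0,0]},{"delta_pos":[0,0,-1],"dr":[0,0,0]},{"delta_pos":[0,0,-0.8],"dr":[0,0,0]},{"delta_pos":[0,0,0],"dr":[0,0,0]}]'
python3 -m handwheel '[{"delta_pos":[0,0,-0.6],"dr":[0,0,0]},{"delta_pos":[0,0,-0.5],"dr":[0,0,0]},{"delta_pos":[0,0,-0.6],"dr":[0,0,0]},{"delta_pos":[0,0,0],"dr":[0,0,0]},{"delta_pos":[0,0,0],"dr":[0,0,0]}]'
```

```text
t: 29.0
eef_pos: [0.6867, 0.0783, 0.1265]
ee_rot: [3.136, -0.002, -1.737]
force: [-1.1, 0.5, -0.2]
width: 0.0437
gripper_force: 0.0
t: 29.5
eef_pos: [0.6895, 0.0785, 0.0798]
ee_rot: [-3.141, -0.0, -1.737]
force: [0.4, -0.4, 0.1]
width: 0.0439
gripper_force: 0.0
```

```bash
python3 -m handwheel '[{"delta_pos":[0,0,-0.25],"dr":[0,0,0]},{"delta_pos":[0,0,0],"dr":[0,0,0]},{"delta_pos":[0,0,0],"dr":[0,0,0]}]'; python3 -m handwheel '[{"delta_pos":[0,0,0],"dr":[0,0,0]},{"delta_pos":[0,0,0],"dr":[0,0,0]},{"delta_pos":[0,0,0],"dr":[0,0,0]},{"delta_pos":[0,0,0],"dr":[0,0,0]}]' 1 8
```

```text
t: 29.8
eef_pos: [0.6894, 0.0785, 0.0719]
ee_rot: [-3.141, 0.0, -1.737]
force: [0.2, 0.4, -0.0]
width: 0.0438
gripper_force: 0.0
t: 30.2
eef_pos: [0.6887, 0.0784, 0.0717]
ee_rot: [3.141, -0.0, -1.737]
force: [-4.3, 0.3, 3.6]
width: 0.022
gripper_force: 8.0
```

```bash
python3 -m handwheel '[{"delta_pos":[0,0,0],"dr":[0,0,-7]},{"delta_pos":[0,0,0],"dr":[0,0,-7]},{"delta_pos":[0,0,0],"dr":[0,0,-7]},{"delta_pos":[0,0,0],"dr":[0,0,-7]},{"delta_pos":[0,0,0],"dr":[0,0,-7]}]' 1 15;  python3 -m handwheel '[{"delta_pos":[0,0,0],"dr":[0,0,-7]},{"delta_pos":[0,0,0],"dr":[0,0,-7]},{"delta_pos":[0,0,0],"dr":[0,0,-7]},{"delta_pos":[0,0,0],"dr":[0,0,-7]},{"delta_pos":[0,0,0],"dr":[0,0,-6.5]},{"delta_pos":[0,0,0],"dr":[0,0,0]},{"delta_pos":[0,0,0],"dr":[0,0,0]}]'
```

```text
t: 30.7
eef_pos: [0.6889, 0.0783, 0.0717]
ee_rot: [3.141, -0.001, -2.353]
force: [-1.8, -1.1, 0.8]
width: 0.0218
gripper_force: 15.0
t: 31.4
eef_pos: [0.6891, 0.0781, 0.0717]
ee_rot: [-3.141, -0.0, -2.947]
force: [-2.7, -2.3, 2.3]
width: 0.0219
gripper_force: 15.0
```

```bash
python3 -m handwheel '[{"delta_pos":[0,0,0],"dr":[0,0,0]},{"delta_pos":[0,0,0],"dr":[0,0,0]},{"delta_pos":[0,0,0.5],"dr":[0,0,0]},{"delta_pos":[0,0,1],"dr":[0,0,0]},{"delta_pos":[0,0,1],"dr":[0,0,8.5]},{"delta_pos":[0,0,1],"dr":[0,0,8.5]},{"delta_pos":[0,0,1],"dr":[0,0,8.5]},{"delta_pos":[0,0,1],"dr":[0,0,8.5]},{"delta_pos":[0,0,1],"dr":[0,0,8.5]},{"delta_pos":[0,0,0],"dr":[0,0,8.5]}]' 0; python3 -m handwheel '[{"delta_pos":[0,0.4,0],"dr":[0,0,8.5]},{"delta_pos":[0,0.4,0],"dr":[0,0,8.5]},{"delta_pos":[0,0.4,0],"dr":[0,0,7.4]},{"delta_pos":[0,0,0],"dr":[0,0,0]},{"delta_pos":[0,0,0],"dr":[0,0,0]}]'
python3 - <<'E'
from h import *
f=save("wrist","w8")
g=f[0:200,170:370];cv2.imwrite("pics/w8c.png",cv2.resize(g[:,:,::-1],None,fx=3,fy=3,interpolation=cv2.INTER_CUBIC))
for n,z in dict(dial_pointer=.063,marker_tab=.045,slot_mouth=.05).items():
  for d in mark_of("wrist",n):
    print(n,round(d["conf"],2),np.round(d["location"]),np.round(pt("wrist",d["location"],z),3))
print(get_state()['eef_pos'])
E
```

```text
t: 32.4
eef_pos: [0.6913, 0.0787, 0.2737]
ee_rot: [-3.134, 0.006, -2.052]
force: [0.8, -0.8, -0.3]
width: 0.0441
gripper_force: 0.0
t: 32.9
eef_pos: [0.6893, 0.1145, 0.2674]
ee_rot: [-3.141, 0.0, -1.636]
force: [-0.6, 0.1, -0.0]
width: 0.044
gripper_force: 0.0
dial_pointer 0.77 [275. 152.] [0.69  0.079 0.063]
dial_pointer 0.71 [309. 332.] [0.665 0.286 0.063]
marker_tab 0.56 [238. 160.] [0.73  0.087 0.045]
slot_mouth 0.59 [260.  53.] [ 0.699 -0.015  0.05 ]
[0.68926664 0.11388475 0.26682995]
```

View pics/w8c.png

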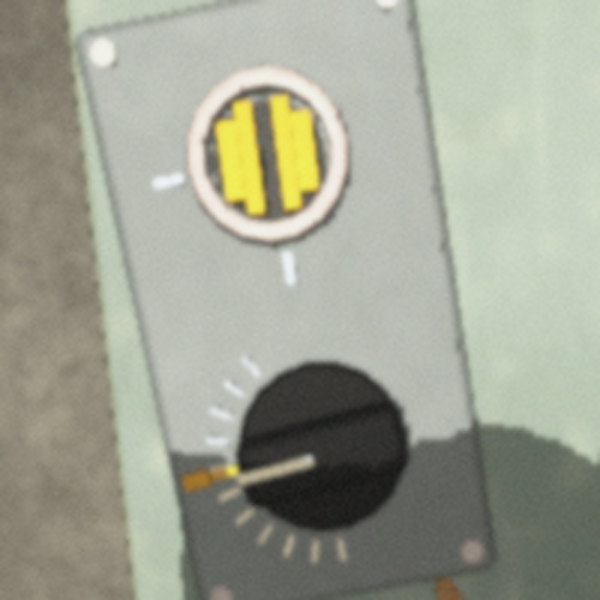

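The pointer line runs (312,460)-(240,480) and the tab is at (210,478). The slot runs (263,97)-(274,213) with its centre near (268,155).

Run:
```python
from h import *
u=lambda a,b,z:pt("wrist",(170+a/3,b/3),z)[:2]
print("ptr",A(u(240,480,.078)-u(312,460,.078)),"tab pts",u(185,483,.045),u(236,471,.045),"A",A(u(185,483,.045)-u(236,471,.045)),A(u(210,478,.045)-np.array([.6889,.0783])))
print("collar ctr",u(269,155,.052),"slot ctr",u(268,155,.05),"dir",A(u(274,213,.05)-u(261,97,.05)))
```

```text
ptr 11.677918341141833 tab pts [0.73631    0.08740168] [0.71806105 0.08438304] A 9.392512654850467 11.64060396548956
collar ctr [ 0.69822716 -0.0156497 ] slot ctr [ 0.69862268 -0.01602484] dir 92.40512907369587
```

```bash
cat > slot.py <<'E'
from h import *
def slot(f,cam,box):
    x0,y0,x1,y1=box;S=8
    g=cv2.resize(f[y0:y1,x0:x1],None,fx=S,fy=S,interpolation=cv2.INTER_CUBIC);h=cv2.cvtColor(g,cv2.COLOR_RGB2HSV)
    m=((h[:,:,0]>20)&(h[:,:,0]<36)&(h[:,:,1]>120)&(h[:,:,2]>110)).astype(np.uint8)
    w=lambda a,b,z=.05:pt(cam,(x0+(a+.5)/S-.5,y0+(b+.5)/S-.5),z)[:2]
    L=[];Rr=[]
    for r in range(m.shape[0]):
        c=np.flatnonzero(m[r])
        if len(c)<20: continue
        d=np.diff(c);i=d.argmax()
        if 15<d[i]<90: L.append(w(c[i],r));Rr.append(w(c[i+1],r))
    out=[]
    for P in(np.array(L),np.array(Rr)):
        n=len(P);P=P[n//8:-n//8];v=cv2.fitLine(P.astype(np.float32),cv2.DIST_HUBER,0,1e-4,1e-4).ravel();out.append((A(v[:2])%180,P.mean(0)))
    L,Rr=np.array(L),np.array(Rr)
    print(len(L),out,"width",np.linalg.norm(L-Rr,axis=1).mean(),"centre",(L+Rr).mean(0)/2,"ends",(L[0]+Rr[0])/2,(L[-1]+Rr[-1])/2)
    ys,xs=np.nonzero(m);print("yellow centroid",w(xs.mean(),ys.mean()))
E
python3 - <<'E'
from slot import *
slot(cv2.imread("pics/w8.png")[:,:,::-1].copy(),"wrist",(230,20,290,85))
E
```

```text
302 [(np.float32(94.307304), array([ 0.70152894, -0.01637629])), (np.float32(93.80822), array([ 0.69642522, -0.01604659]))] width 0.005257605808713725 centre [ 0.69898548 -0.01612503] ends [ 0.70082836 -0.03287229] [0.69710662 0.00090913]
yellow centroid [ 0.69915361 -0.01616245]
```

```bash
python3 -m handwheel '[{"delta_pos":[-0.96,-0.97,0.15],"dr":[0,0,0]},{"delta_pos":[-0.96,-0.97,0.15],"dr":[0,0,0]},{"delta_pos":[-0.96,-0.97,0.15],"dr":[0,0,0]},{"delta_pos":[-0.96,-0.97,0.15],"dr":[0,0,0]},{"delta_pos":[-0.96,-0.97,0.15],"dr":[0,0,0]},{"delta_pos":[-0.96,-0.97,0.15],"dr":[0,0,0]},{"delta_pos":[-0.96,-0.97,0.15],"dr":[0,0,0]},{"delta_pos":[-0.96,-0.97,0],"dr":[0,0,0]},{"delta_pos":[-0.96,-0.97,0],"dr":[0,0,0]},{"delta_pos":[-0.96,-0.97,0],"dr":[0,0,0]}]' 0;python3 -m handwheel '[{"delta_pos":[0,0,0],"dr":[0,0,0]},{"delta_pos":[0,0,0],"dr":[0,0,0]},{"delta_pos":[0,0,0],"dr":[0,0,0]}]'
python3 - <<'E'
from h import *
f=save("wrist","w9")
for n,z in dict(driver_handle=.115,driver_tip=.005,stand_hole=.06,driver=.005).items():
  for d in mark_of("wrist",n):
    print(n,round(d["conf"],2),np.round(d["location"]),np.round(pt("wrist",d["location"],z),3))
E
```

```text
t: 34.1
eef_pos: [0.3997, -0.1777, 0.2985]
ee_rot: [-3.141, 0.0, -1.635]
force: [0.6, -1.1, -0.2]
width: 0.0442
gripper_force: 0.0
t: 34.4
eef_pos: [0.4016, -0.1765, 0.2983]
ee_rot: [-3.141, 0.0, -1.635]
force: [0.1, 0.7, -0.6]
width: 0.0438
gripper_force: 0.0
driver_handle 0.72 [280.  31.] [ 0.391 -0.315  0.115]
driver 0.84 [276.  54.] [ 0.395 -0.316  0.005]
```

View pics/w9.png

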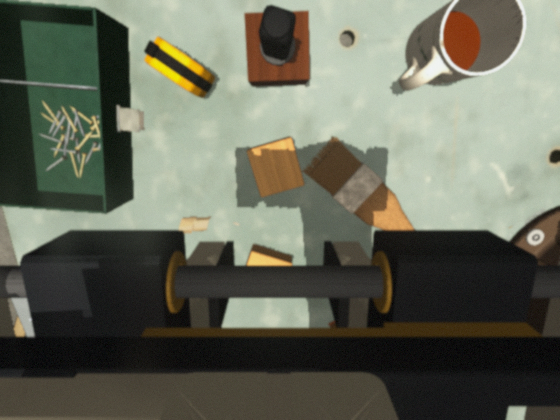

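The stand is at (278,47) with the black handle leaning outward through perspective, its top at (279,18). I'll get a closer view for the handle's orientation.

```bash
python3 -m handwheel '[{"delta_pos":[-0.15,-1,0],"dr":[0,0,0]},{"delta_pos":[-0.1,-1,0],"dr":[0,0,0]},{"delta_pos":[0,-1,0],"dr":[0,0,0]},{"delta_pos":[0,0,0],"dr":[0,0,0]},{"delta_pos":[0,0,0],"dr":[0,0,0]}]'
python3 - <<'E'
from h import *
f=save("wrist","w10")
g=f[20:240,170:390];g=np.clip((g/255.)**.45*255,0,255).astype(np.uint8);cv2.imwrite("pics/w10c.png",cv2.resize(g[:,:,::-1],None,fx=2.7,fy=2.7,interpolation=cv2.INTER_CUBIC))
for n,z in dict(driver_handle=.115,driver_tip=.005,stand_hole=.06,driver=.005).items():
  for d in mark_of("wrist",n):
    print(n,round(d["conf"],2),np.round(d["location"]),np.round(pt("wrist",d["location"],z),3))
print(get_state()['eef_pos'])
E
```

```text
t: 35.15
eef_pos: [0.3938, -0.2668, 0.2975]
ee_rot: [3.14, 0.0, -1.635]
force: [0.2, 0.2, 0.0]
width: 0.0439
gripper_force: 0.0
driver_handle 0.78 [278. 141.] [ 0.391 -0.312  0.115]
stand_hole 0.88 [273. 134.] [ 0.396 -0.317  0.06 ]
driver 0.58 [275. 133.] [ 0.394 -0.316  0.005]
[ 0.39396299 -0.26587869  0.29819468]
```

View pics/w10c.png

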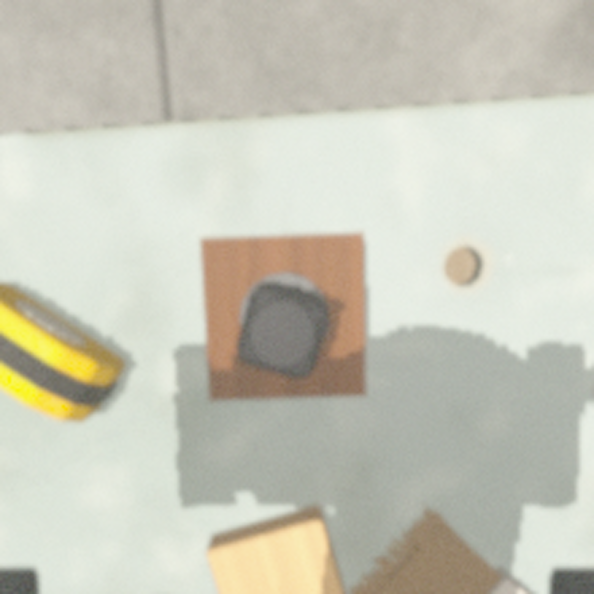

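The handle top is a square tilted about 14°, with crop corners (258,283), (330,298), (308,378), (238,360). The block corners are (202,239), (364,235), (366,396), (211,400).

Run:
```python
from h import *
u=lambda a,b,z:pt("wrist",(170+a/2.7,20+b/2.7),z)[:2]
H=np.array([u(*c,.146) for c in [(258,283),(330,298),(308,378),(238,360)]])
print("handle",H.mean(0),[np.linalg.norm(H[i]-H[(i+1)%4]) for i in range(4)],[A(H[(i+1)%4]-H[i])%90 for i in range(4)])
B=np.array([u(*c,.06) for c in [(202,239),(364,235),(366,396),(211,400)]])
print("block",B.mean(0),[np.linalg.norm(B[i]-B[(i+1)%4]) for i in range(4)])
```

```text
handle [ 0.39341873 -0.31332857] [np.float64(0.022635156846665384), np.float64(0.025516666240115463), np.float64(0.022702180675680365), np.float64(0.02437219564493472)] [np.float64(75.00169603721682), np.float64(71.27516280870125), np.float64(72.09903210407543), np.float64(71.01060461067476)]
block [ 0.39329673 -0.3119859 ] [np.float64(0.06367924933766131), np.float64(0.0634002373369496), np.float64(0.06360268082850924), np.float64(0.06352384370613494)]
```

```bash
python3 -m handwheel '[{"delta_pos":[0,-0.78,0],"dr":[0,0,-7.2]},{"delta_pos":[-0.02,-0.78,0],"dr":[0,0,-7.2]},{"delta_pos":[0,0,0],"dr":[0,0,0]},{"delta_pos":[0,0,-1],"dr":[0,0,0]},{"delta_pos":[0,0,-1],"dr":[0,0,0]},{"delta_pos":[0,0,-1],"dr":[0,0,0]},{"delta_pos":[0,0,-1],"dr":[0,0,0]},{"delta_pos":[0,0,0],"dr":[0,0,0]}]' -0.2
python3 -m handwheel '[{"delta_pos":[0,0,-1],"dr":[0,0,0]},{"delta_pos":[0,0,-0.95],"dr":[0,0,0]},{"delta_pos":[0,0,0],"dr":[0,0,0]},{"delta_pos":[0,0,0],"dr":[0,0,0]}]'
```

```text
t: 36.2
eef_pos: [0.391, -0.3116, 0.1748]
ee_rot: [3.135, 0.001, -1.884]
force: [-0.1, -0.3, 0.2]
width: 0.0526
gripper_force: 0.0
t: 36.6
eef_pos: [0.394, -0.3135, 0.1211]
ee_rot: [-3.141, -0.001, -1.884]
force: [0.6, 0.7, 0.5]
width: 0.0528
gripper_force: 0.0
```

```bash
python3 -m handwheel '[{"delta_pos":[0,0,0],"dr":[0,0,0]},{"delta_pos":[0,0,0],"dr":[0,0,0]},{"delta_pos":[0,0,0],"dr":[0,0,0]},{"delta_pos":[0,0,0],"dr":[0,0,0]}]' 1 10;python3 -m handwheel '[{"delta_pos":[0,0,0],"dr":[0,0,0]},{"delta_pos":[0,0,0],"dr":[0,0,0]},{"delta_pos":[0,0,0],"dr":[0,0,0]}]' 1 40
```

```text
t: 37.0
eef_pos: [0.3935, -0.3135, 0.1203]
ee_rot: [-3.14, -0.0, -1.885]
force: [1.7, -0.2, -0.2]
width: 0.026
gripper_force: 0.5
t: 37.3
eef_pos: [0.3935, -0.3135, 0.1202]
ee_rot: [-3.141, -0.0, -1.885]
force: [-0.8, 0.6, 6.2]
width: 0.026
gripper_force: 40.0
```

```bash
python3 -m handwheel '[{"delta_pos":[0,0,0.5],"dr":[0,0,0]},{"delta_pos":[0,0,1],"dr":[0,0,0]},{"delta_pos":[0,0,1],"dr":[0,0,0]},{"delta_pos":[0,0,1],"dr":[0,0,0]},{"delta_pos":[0,0,0.5],"dr":[0,0,0]},{"delta_pos":[0.5,1,0.3],"dr":[0,0,0]},{"delta_pos":[0.5,1,0],"dr":[0,0,0]},{"delta_pos":[0.5,1,0],"dr":[0,0,0]},{"delta_pos":[0.5,1,0],"dr":[0,0,0]},{"delta_pos":[0,0,0],"dr":[0,0,0]}]'
python3 - <<'E'
from h import *
s=get_state();tip=s['eef_pos']-[0,0,.115];print(s['eef_pos'],s['ee_rot'])
f=grab_frame("wrist");p=proj("scene",tip);print(p);g=grab_frame("scene");x,y=map(int,p)
a=cv2.resize(f[140:260,220:340],(400,400),interpolation=cv2.INTER_CUBIC);b=cv2.resize(g[y-40:y+20,x-30:x+30],(400,400),interpolation=cv2.INTER_CUBIC)
o=np.hstack([a,b]);o=np.clip((o/255.)**.6*255,0,255).astype(np.uint8);cv2.imwrite("pics/tip.png",o[:,:,::-1])
E
```

```text
t: 38.3
eef_pos: [0.4543, -0.1909, 0.2483]
ee_rot: [3.141, 0.0, -1.883]
force: [-0.4, 0.2, -2.2]
width: 0.0255
gripper_force: 40.0
[ 0.4543118  -0.19086655  0.2483341 ] [ 3.14149586e+00  4.98233101e-04 -1.88265065e+00]
[358.28095277 172.84294501]
```

View pics/tip.png

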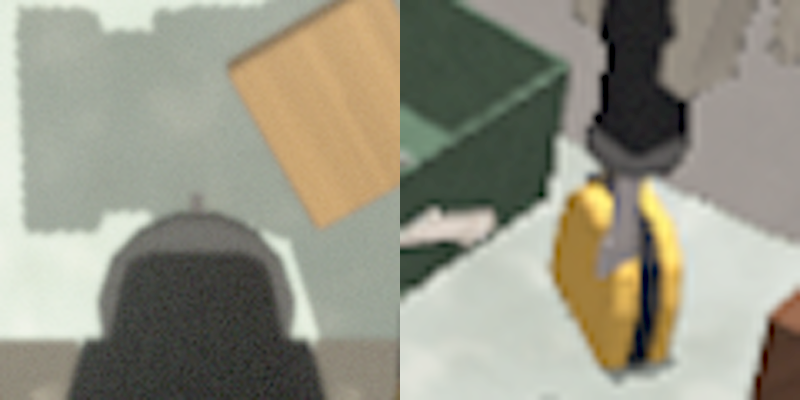

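In the wrist crop the narrow blade edge pokes out ahead of the collar at (197,203), and the scene crop shows the wide blade. So the blade lies along tool x, and I need yaw −86°. I'll fly to hover above the slot.

```bash
python3 -m handwheel '[{"delta_pos":[0.82,0.583,0],"dr":[0,0,2.2]},{"delta_pos":[0.82,0.583,0],"dr":[0,0,2.2]},{"delta_pos":[0.82,0.583,0],"dr":[0,0,2.2]},{"delta_pos":[0.82,0.583,0],"dr":[0,0,2.2]},{"delta_pos":[0.82,0.583,0],"dr":[0,0,2.2]},{"delta_pos":[0.82,0.583,0],"dr":[0,0,2.2]},{"delta_pos":[0.82,0.583,0],"dr":[0,0,2.2]},{"delta_pos":[0.82,0.583,0],"dr":[0,0,2.2]},{"delta_pos":[0.82,0.583,0],"dr":[0,0,2.2]},{"delta_pos":[0.82,0.583,0],"dr":[0,0,2.1]}]'; python3 -m handwheel '[{"delta_pos":[0,0,0],"dr":[0,0,0]},{"delta_pos":[0,0,-0.8],"dr":[0,0,0]},{"delta_pos":[0,0,-0.8],"dr":[0,0,0]},{"delta_pos":[0,0,-0.6],"dr":[0,0,0]},{"delta_pos":[0,0,0],"dr":[0,0,0]},{"delta_pos":[0,0,0],"dr":[0,0,0]}]'
python3 - <<'E'
from h import *
print(np.round(get_state()['q'],2))
f=save("wrist","w11")
g=f[120:250,215:345];g=np.clip((g/255.)**.6*255,0,255).astype(np.uint8);cv2.imwrite("pics/w11c.png",cv2.resize(g[:,:,::-1],(600,600),interpolation=cv2.INTER_CUBIC))
E
```

```text
t: 39.4
eef_pos: [0.6998, -0.0192, 0.2479]
ee_rot: [3.14, -0.0, -1.503]
force: [-0.5, 0.0, -1.0]
width: 0.026
gripper_force: 40.0
t: 40.0
eef_pos: [0.699, -0.0196, 0.1827]
ee_rot: [3.141, -0.001, -1.504]
force: [0.1, -0.4, 0.2]
width: 0.0257
gripper_force: 40.0
[ 0.25  0.44 -0.01  0.   -1.12 -0.18]
```

View pics/w11c.png

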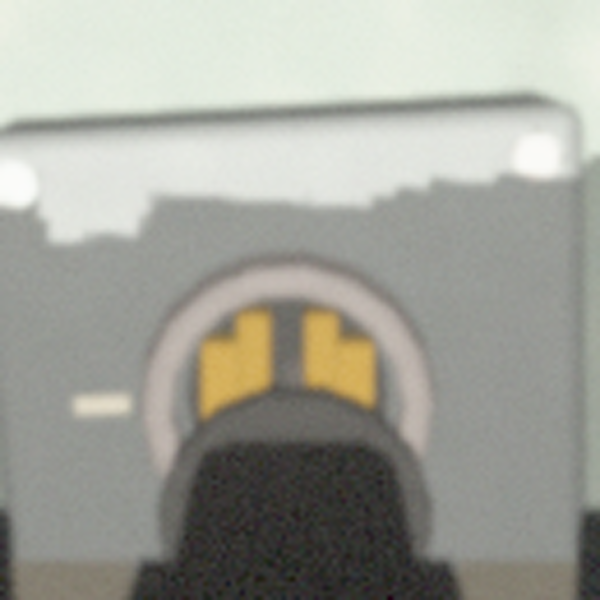

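The slot lies vertical in the crop at column about 288, so the yaw is right. The driver's collar is centred at about 296, and I'll work out the sideways offset.

Run:
```python
from h import *
from scipy.spatial.transform import Rotation as R
s=get_state();T=R.from_euler('xyz',s['ee_rot']).as_matrix();P=s['eef_pos']
f=cv2.imread("pics/w11.png")[:,:,::-1].astype(float)
w=lambda dx,dy,z:proj("wrist",P+T@np.array([dx,dy,0])+np.array([0,0,z-P[2]]))
print("cx",calibration("wrist")["cx"],"axis tip",w(0,0,.0675),"blade end",w(.008,0,.0675),"slot end pred",w(.017,0,.05),w(.013,0,.05))
sat=(f.max(2)-f.min(2))
for r in range(186,210,2): print(r,np.round(sat[r,268:294]).astype(int))
# slot center columns -> world
for r in (190,194,198):
    c=np.arange(268,294);k=sat[r,268:294];lo=c[(k<60)&(c>272)&(c<285)];print(r,lo.min(),lo.max(),pt("wrist",((lo.min()+lo.max())/2,r),.05))
```

```text
cx 278.42552909041945 axis tip [278.06194132 207.61599893] blade end [278.0643146  197.53189226] slot end pred [278.07613814 181.89796516] [278.0749669  186.74961762]
186 [39 39 43 40 37 25 12  7  7 11  6  8 15 29 37 38 38 37 36 31 24 21 21 25
 23 21]
188 [108 111 112 108  97  62  29   9   7   4   7  10  38  75 104 110 111 109
 105  84  49  21  11  18  19  21]
190 [138 138 139 133 118  82  31  12   3   5   6  13  47  94 128 136 138 137
 133 115  67  26  10  14  14  14]
192 [137 137 140 139 125  83  31   9   8   6   7  19  49  98 130 139 138 140
 136 119  82  51  43  41  40  39]
194 [137 136 140 136 126  84  35  11   7   7   5  14  48  97 128 138 138 140
 134 131 116 110 111 110 109 106]
196 [139 142 139 140 124  81  35   9   7   5   6  18  50 100 130 141 138 139
 140 136 136 140 139 140 140 141]
198 [143 138 141 133 122  84  30   6   7   7  10  21  51  99 131 139 142 140
 136 134 133 143 140 142 142 142]
200 [138 137 139 143 127  82  35  10   6  10  13  17  46  94 129 138 140 138
 137 140 139 140 144 144 144 142]
202 [139 138 138 137 120  77  32  10   7   9  10  15  37  79 116 128 131 127
 133 137 137 144 141 143 146 143]
204 [116 104  95  81  54  29  12   5   3   7   5   6  14  25  37  39  41  50
  65  90 112 125 132 138 139 142]
206 [ 34  19  13  10   7   8   4   8   8   6   5   8   6   8   9   8   7   7
  10  15  28  34  51  70  94 112]
208 [ 7  5  8  5  3  5  7  5  6  6  6  5  5  6  5  8  8  7  5  7  6  4  6  9
 15 25]
190 274 280 [ 0.70109151 -0.02953757  0.05      ]
194 274 280 [ 0.70087025 -0.02620921  0.05      ]
198 274 280 [ 0.70064766 -0.02286082  0.05      ]
```

```bash
python3 -m handwheel '[{"delta_pos":[0.037,0.12,0],"dr":[0,0,0]},{"delta_pos":[0,0,-0.4],"dr":[0,0,0]},{"delta_pos":[0,0,0],"dr":[0,0,0]},{"delta_pos":[0,0,0],"dr":[0,0,0]}]'; python3 -m handwheel '[{"delta_pos":[0,0,-0.15],"dr":[0,0,0]},{"delta_pos":[0,0,-0.1],"dr":[0,0,0]},{"delta_pos":[0,0,0],"dr":[0,0,0]},{"delta_pos":[0,0,0],"dr":[0,0,0]}]'
```

```text
t: 40.45
eef_pos: [0.6999, -0.0148, 0.1701]
ee_rot: [3.141, -0.0, -1.503]
force: [1.1, 0.0, -0.9]
width: 0.0259
gripper_force: 40.0
t: 40.85
eef_pos: [0.7003, -0.0149, 0.163]
ee_rot: [3.141, -0.0, -1.503]
force: [0.5, -0.7, -1.6]
width: 0.0258
gripper_force: 40.0
```

```bash
python3 -m handwheel '[{"delta_pos":[0,-0.035,-0.1],"dr":[0,0,0]},{"delta_pos":[0,0,-0.07],"dr":[0,0,0]},{"delta_pos":[0,0,0],"dr":[0,0,0]},{"delta_pos":[0,0,0],"dr":[0,0,0]}]'
```

```text
t: 41.25
eef_pos: [0.7003, -0.016, 0.1579]
ee_rot: [3.141, -0.0, -1.503]
force: [-0.2, -0.1, -2.0]
width: 0.0258
gripper_force: 40.0
```

```bash
python3 -m handwheel '[{"delta_pos":[0,0,0],"dr":[0,0,-7]},{"delta_pos":[0,0,0],"dr":[0,0,-7]},{"delta_pos":[0,0,0],"dr":[0,0,-7]},{"delta_pos":[0,0,0],"dr":[0,0,-7]},{"delta_pos":[0,0,0],"dr":[0,0,-7]},{"delta_pos":[0,0,0],"dr":[0,0,-7]},{"delta_pos":[0,0,0],"dr":[0,0,0]}]'; python3 -m handwheel '[{"delta_pos":[0,0,0],"dr":[0,0,-7]},{"delta_pos":[0,0,0],"dr":[0,0,-7]},{"delta_pos":[0,0,0],"dr":[0,0,-7]},{"delta_pos":[0,0,0],"dr":[0,0,-7]},{"delta_pos":[0,0,0],"dr":[0,0,-7]},{"delta_pos":[0,0,0],"dr":[0,0,-7]},{"delta_pos":[0,0,0],"dr":[0,0,0]}]'; python3 -c "
from station import *
s=get_state();print(s['moment'],s['q'])"
```

```text
t: 41.95
eef_pos: [0.7003, -0.0159, 0.1581]
ee_rot: [-3.141, 0.0, -2.238]
force: [-0.3, -0.7, -1.3]
width: 0.0258
gripper_force: 40.0
t: 42.65
eef_pos: [0.7004, -0.0162, 0.1581]
ee_rot: [-3.141, 0.0, -2.968]
force: [0.7, -0.7, -1.7]
width: 0.0254
gripper_force: 40.0
[-0.69396361 -0.38902697  0.01202724] [ 2.54379318e-01  4.58493260e-01 -3.89852588e-02  5.02403791e-04
 -1.07326305e+00 -1.65155070e+00]
```

```bash
python3 -m handwheel '[{"delta_pos":[0,0,0],"dr":[0,0,-5]},{"delta_pos":[0,0,0],"dr":[0,0,-5]},{"delta_pos":[0,0,0],"dr":[0,0,-3]},{"delta_pos":[0,0,0],"dr":[0,0,0]},{"delta_pos":[0,0,0],"dr":[0,0,0]}]';  python3 -c "
from station import *
s=get_state();print(s['moment'])"; python3 -m handwheel '[{"delta_pos":[0,0,0],"dr":[0,0,-3]},{"delta_pos":[0,0,0],"dr":[0,0,0]},{"delta_pos":[0,0,0],"dr":[0,0,0]}]';  python3 -c "
from station import *
s=get_state();print(s['moment'])"
```

```text
t: 43.15
eef_pos: [0.7003, -0.0163, 0.158]
ee_rot: [-3.141, 0.0, 3.092]
force: [-0.1, -3.3, -2.0]
width: 0.0258
gripper_force: 40.0
[-1.32242802 -0.41715482  0.06169437]
t: 43.45
eef_pos: [0.7003, -0.0162, 0.158]
ee_rot: [-3.141, 0.0, 3.038]
force: [0.7, -3.4, -1.0]
width: 0.026
gripper_force: 40.0
[-1.7288661  -0.45344986  0.05522399]
```

```bash
for i in 1 2; do python3 -m handwheel '[{"delta_pos":[0,0,0],"dr":[0,0,-3]},{"delta_pos":[0,0,0],"dr":[0,0,0]},{"delta_pos":[0,0,0],"dr":[0,0,0]}]';  python3 -c "
from station import *
s=get_state();print(s['moment'])"; done
```

```text
t: 43.75
eef_pos: [0.7002, -0.0163, 0.158]
ee_rot: [-3.141, -0.0, 2.985]
force: [1.7, -5.2, -0.6]
width: 0.0258
gripper_force: 40.0
[-2.3008061  -0.47005711  0.11703627]
t: 44.05
eef_pos: [0.7002, -0.0163, 0.158]
ee_rot: [-3.141, 0.0, 2.932]
force: [0.8, -5.7, -1.2]
width: 0.0258
gripper_force: 40.0
[-2.48194328 -0.43378317  0.34017106]
```

```bash
python3 -m handwheel '[{"delta_pos":[0,0,0],"dr":[0,0,5]},{"delta_pos":[0,0,0],"dr":[0,0,4]},{"delta_pos":[0,0,0],"dr":[0,0,0]},{"delta_pos":[0,0,0.3],"dr":[0,0,0]},{"delta_pos":[0,0,0.5],"dr":[0,0,0]},{"delta_pos":[0,0,1],"dr":[0,0,0]},{"delta_pos":[0,0,1],"dr":[0,0,0]},{"delta_pos":[0,0.5,0.3],"dr":[0,0,8.5]},{"delta_pos":[0,0.5,0],"dr":[0,0,8.5]},{"delta_pos":[0,0.5,0],"dr":[0,0,8.5]}]'; python3 -m handwheel '[{"delta_pos":[0,0.5,0],"dr":[0,0,8.5]},{"delta_pos":[0,0.5,0],"dr":[0,0,8.5]},{"delta_pos":[0,0.5,0],"dr":[0,0,8.5]},{"delta_pos":[0,0,0],"dr":[0,0,8.5]},{"delta_pos":[0,0,0],"dr":[0,0,8.5]},{"delta_pos":[0,0,0],"dr":[0,0,6]},{"delta_pos":[0,0,0],"dr":[0,0,0]},{"delta_pos":[0,0,0],"dr":[0,0,0]}]'
python3 - <<'E'
from h import *
s=save("wrist","w12",(150,0,410,215),2.6);print(get_state()['eef_pos'],get_state()['ee_rot'])
E
```

```text
t: 45.05
eef_pos: [0.7006, 0.0304, 0.2536]
ee_rot: [3.141, 0.004, -2.746]
force: [0.0, -0.3, -2.0]
width: 0.0259
gripper_force: 40.0
t: 45.85
eef_pos: [0.7004, 0.0747, 0.2521]
ee_rot: [-3.141, 0.001, -1.908]
force: [-0.1, -0.1, -1.5]
width: 0.0256
gripper_force: 40.0
[0.7003691  0.0744809  0.25184488] [-3.14093332e+00  9.91047919e-04 -1.90759756e+00]
```

View pics/w12.png

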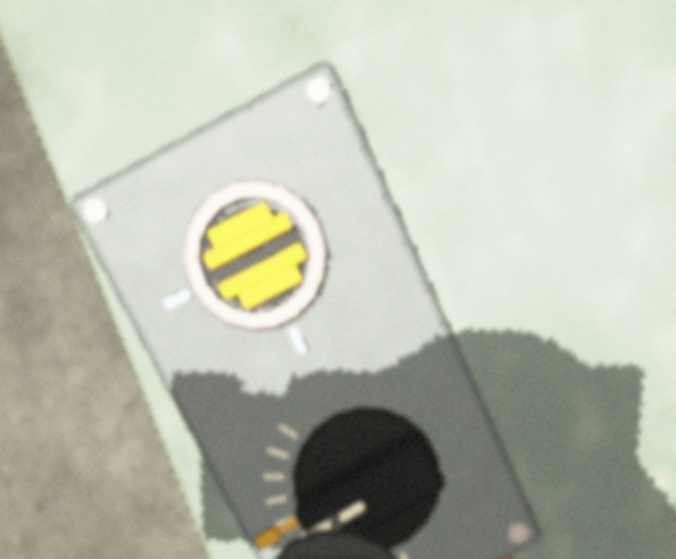

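The slot now lies at the clamped mark, across the box, and the pointer is at the tab. Next I'll return the driver to the stand.

```bash
python3 -m handwheel '[{"delta_pos":[-0.731,-0.924,0],"dr":[0,0,1.3]},{"delta_pos":[-0.731,-0.924,0],"dr":[0,0,0]},{"delta_pos":[-0.731,-0.924,0],"dr":[0,0,0]},{"delta_pos":[-0.731,-0.924,0],"dr":[0,0,0]},{"delta_pos":[-0.731,-0.924,0],"dr":[0,0,0]},{"delta_pos":[-0.731,-0.924,0],"dr":[0,0,0]},{"delta_pos":[-0.731,-0.924,0],"dr":[0,0,0]},{"delta_pos":[-0.731,-0.924,0],"dr":[0,0,0]},{"delta_pos":[-0.731,-0.924,0],"dr":[0,0,0]},{"delta_pos":[-0.731,-0.924,0],"dr":[0,0,0]}]'; python3 -m handwheel '[{"delta_pos":[-0.731,-0.924,0],"dr":[0,0,0]},{"delta_pos":[-0.731,-0.924,0],"dr":[0,0,0]},{"delta_pos":[-0.731,-0.924,0],"dr":[0,0,0]},{"delta_pos":[-0.73,-0.92,0],"dr":[0,0,0]},{"delta_pos":[0,0,0],"dr":[0,0,0]},{"delta_pos":[0,0,0],"dr":[0,0,0]},{"delta_pos":[0,0,0],"dr":[0,0,0]}]'
```

```text
t: 46.9
eef_pos: [0.48, -0.204, 0.2516]
ee_rot: [-3.141, 0.0, -1.884]
force: [0.9, -0.3, -0.9]
width: 0.0255
gripper_force: 40.0
t: 47.6
eef_pos: [0.3937, -0.3136, 0.2513]
ee_rot: [-3.141, 0.0, -1.883]
force: [1.2, 0.4, -1.1]
width: 0.026
gripper_force: 40.0
```

```bash
python3 -m handwheel '[{"delta_pos":[0,0,-1],"dr":[0,0,0]},{"delta_pos":[0,0,-1],"dr":[0,0,0]},{"delta_pos":[0,0,0],"dr":[0,0,0]},{"delta_pos":[0,0,-0.3],"dr":[0,0,0]},{"delta_pos":[0,0,-0.3],"dr":[0,0,0]},{"delta_pos":[0,0,0],"dr":[0,0,0]}]'; python3 -m handwheel '[{"delta_pos":[0,0,-0.6],"dr":[0,0,0]},{"delta_pos":[0,0,-0.6],"dr":[0,0,0]},{"delta_pos":[0,0,-0.45],"dr":[0,0,0]},{"delta_pos":[0,0,0],"dr":[0,0,0]},{"delta_pos":[0,0,0],"dr":[0,0,0]}]'
```

```text
t: 48.2
eef_pos: [0.3933, -0.3136, 0.1726]
ee_rot: [3.141, 0.0, -1.882]
force: [-0.3, -0.1, -1.3]
width: 0.0257
gripper_force: 40.0
t: 48.7
eef_pos: [0.3937, -0.3141, 0.1242]
ee_rot: [-3.141, -0.0, -1.882]
force: [-0.3, -0.2, -0.3]
width: 0.0259
gripper_force: 40.0
```

```bash
python3 -m handwheel '[{"delta_pos":[0,0.01,-0.12],"dr":[0,0,0]},{"delta_pos":[0,0,0],"dr":[0,0,0]},{"delta_pos":[0,0,0],"dr":[0,0,0]}]'; python3 -m handwheel '[{"delta_pos":[0,0,0],"dr":[0,0,0]},{"delta_pos":[0,0,0],"dr":[0,0,0]},{"delta_pos":[0,0,0],"dr":[0,0,0]},{"delta_pos":[0,0,0.5],"dr":[0,0,0]},{"delta_pos":[0,0,1],"dr":[0,0,0]},{"delta_pos":[0,0,1],"dr":[0,0,0]},{"delta_pos":[0,0,1],"dr":[0,0,0]},{"delta_pos":[0,0,1],"dr":[0,0,0]},{"delta_pos":[0,0.5,1],"dr":[0,0,0]},{"delta_pos":[0,0.5,0.5],"dr":[0,0,0]}]' -0.2;  python3 -m handwheel '[{"delta_pos":[0,0.5,0],"dr":[0,0,0]},{"delta_pos":[0,0.5,0],"dr":[0,0,0]},{"delta_pos":[0,0,0],"dr":[0,0,0]},{"delta_pos":[0,0,0],"dr":[0,0,0]}]'
python3 - <<'E'
from h import *
a=grab_frame("wrist")[20:240,170:390];b=grab_frame("top")[120:230,150:260]
a=np.clip((a/255.)**.5*255,0,255).astype(np.uint8)
cv2.imwrite("pics/fin.png",np.hstack([cv2.resize(x,(400,400),interpolation=cv2.INTER_CUBIC) for x in(a,b)])[:,:,::-1])
for d in mark_of("top","packer_20_mid")[:2]:print(d['conf'],pt("top",d['location'],.025))
E
```

```text
t: 49.0
eef_pos: [0.3935, -0.3136, 0.1203]
ee_rot: [-3.141, -0.0, -1.882]
force: [-0.6, 0.5, -0.7]
width: 0.0257
gripper_force: 40.0
t: 50.0
eef_pos: [0.3939, -0.2839, 0.3027]
ee_rot: [-3.138, -0.0, -1.883]
force: [0.1, -0.5, -0.4]
width: 0.0525
gripper_force: 0.0
t: 50.4
eef_pos: [0.3934, -0.2536, 0.3001]
ee_rot: [-3.141, -0.0, -1.881]
force: [-0.8, -1.2, -0.2]
width: 0.0527
gripper_force: 0.0
0.58 [0.50615197 0.17436791 0.025     ]
```

View pics/fin.png

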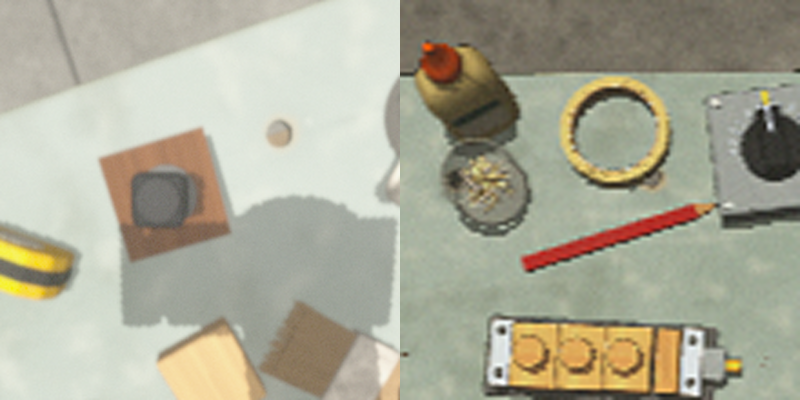

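The driver hangs upright in its stand at (160,198). The bay holds three blanks plus the 20 mm packer, (530,350) to (667,360), all straight. The dial pointer is at the tab, and the robot is touching nothing.

```bash
python3 -c "
from station import *
print(job_done())"
```

```text
the job is handed in; nothing more can be done
None
```

The job is handed in: three blanks and the 20 mm packer fill the bay, the dial is at the tab, the selector is at clamped, and the driver is back in its stand; the checks were by camera and force readings, and no verdict came back.

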